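Put the scrub brush away and shut the box

TASK

Take the scrub brush from its sloping wire rest under the waste pipe and lay it inside the green storage box, then swing the box's white lid fully shut over it. Leave the other loose things where they stand.

Things in the scene. Friction and masses are not known exactly. Their poses are not given: they have to be found in the camera images.
- brush_center (a point): Scrub brush, loose, about 0.22 kg, 150 mm long (its x), 62 wide (y), 86 high (z, bristles to handle). This point: its centre, half-way up, 43 mm from the bristle face. Rigid yellow bristles 20 mm, wooden block up to 37 mm, wooden bow handle above. Starts bristles down on the slope: z leans 0.6 rad from vertical towards the robot, x points up the slope, away from the robot.
- brush_grip (a point): Centre of the brush's handle bar, 32 mm from brush_center along the brush's z, same axes. The bar runs along x: 122 mm long, 30 mm wide (y), 22 mm high (z). Below it is an opening 27 mm high between two posts that stand 52 mm either side of the middle and are 18 mm long.
- rest_mid (a point): Wire rest, fixed, 50 mm wide, that holds the brush: this point is the middle of its slope, 85 mm above the tray. Its x is level, away from the robot; the slope, 190 mm long, climbs at 0.6 rad along x. A wire end stop, 20 mm high square to the slope, holds the brush at the low end, near the robot.
- pipe_mid (a point): Middle of the level white waste pipe, 40 mm thick, 330 mm long (along y), 280 mm up, fixed to the rest. At the start the handle bar's centre is 140 mm below it and about 20 mm nearer the robot: a hand straight above is blocked and must come in tilted from the robot's side. Two 18 mm posts, with 50 mm collars and 56 mm feet, carry it 150 mm to either side.
- box_in (a point): Centre of the inner floor of the green storage box, fixed, 5 mm above the tray. Box outside 220 mm (x) by 160 mm (y) by 110 mm high, walls and floor 5 mm, inside 210 by 150 by 105 mm deep, open on top; x points from the front wall to the hinge wall, away from the robot, z up.
- lid_hinge (a point): On the lid's hinge line, at the middle of the box's far upper edge, 110 mm beyond the box centre in the box's x, 110.5 mm above the tray. This point turns with the lid: its -x runs along the lid from hinge to free edge, its y is the hinge line (the box's y), its z points out of the lid's outer face.
- lid (a joint): Angle of the white lid (220 mm from hinge to free edge, 160 wide, 8 thick, underside in the plane of the hinge line): 0 = shut on the rim, 1.57 = upright, more = leaning away from the robot, at most 1.9. Starts 1.42 to 1.7. Its stiff hinge (0.24 N m friction) holds it wherever it is left; 2 to 3 N near the free edge moves it.
- lid_handle (a point): Middle of the black knob (28 mm across, 43 mm long) on the lid's outer face (the face away from the robot when the lid is up), 190 mm from the hinge, on the lid's middle line, 35 mm out of that face. Turns with the lid.
- scoop: Blue plastic scoop, loose bystander, 150 mm long, 65 mm wide, 45 mm high, lying crosswise in the middle, beyond the box and the rest; origin under its middle.
- jar: Round glass jar with a steel twist lid, loose bystander, 84 mm across, 120 mm high; origin at its underside.
- detergent: Orange plastic bottle, loose bystander, 72 mm across, 200 mm high; origin at its underside.
- tin: Metal can, loose bystander, 74 mm across, 110 mm high; origin at its underside.
- bowl: White bowl, loose bystander, 120 mm across, 50 mm high; origin at its underside.
- pedal_bin: White pedal bin, fixed bystander, 208 mm across, 255 mm high, at the left side; origin at its underside.
- bucket: Steel bucket, fixed bystander, 230 mm across, 200 mm high, at the right side; origin at its underside.
Things that resemble listed ones, but are neither listed nor needed, are in the scene too. What is shaped like the part that bears brush_center but turquoise is not meant.

How it is judged:
By the outcome, as a careful person would: the job done as asked, in the order asked, and still so for the second after the job is handed in, with the robot touching nothing.
It also fails if it takes over 67 s, if anything falls off the work surface, if the arm or the gripper's body presses on something with over 40 N, if the wrist force passes 120 N, or if a joint passes its speed limit or range.

ROBOT

A 7-joint arm with a two-finger parallel gripper is mounted at the origin on the work surface. World frame = base frame: x ahead of the robot, y to its left, z up, the work surface at z = 0. Lengths are in m, angles in rad, forces in N, time in s.
With the tool pointing down it reaches from about 0.4 to 0.85 m from the base axis. Payload 10.4 kg.
Tool frame: the origin (TCP) lies midway between the tips of the shut fingers; the grasp point (between the pads) lies 19 mm behind it; y points along the fingers, x is the direction in which the jaws open and shut, and the axes are right-handed (so a half turn about y gives the same grasp; the last joint's range is limited). The gripper opens to 87 mm and grips with 3 to 60 N. Pads are 19 mm wide; open, the fingers measure 117 mm over their backs; the gripper's body (75 mm by 190 mm) begins 51 mm behind the grasp point.
Start: joints at [1.218, 0.332, -0.065, 1.46, 0.022, 1.35, -0.088], TCP at [0.202, -0.591, 0.223] pointing down, gripper open.
Joint ranges: [-2.6, 2.6], [-0.5, 2.12], [-1.47, 1.34], [0.16, 2.42], [-1.27, 4.41], [0.06, 2.06], [-2.6, 2.6]. Speed limits (rad/s): [2.22, 2.22, 2.79, 2.79, 3.14, 3.14, 3.14].

INTERFACE

Orientations are given as a unit quaternion [x, y, z, w].
In Python, from bench import r gives the robot as it stands. The module is installed in compiled form; this text tells all that it offers.
- The arm moves only by the tool arm_command, never from a script. Its argument "deltas" is one flat list of numbers, 6 for each row, row after row: the shift along the tool's x, y, z in m, then the turn, a rotation vector about the tool's x, y, z in degrees. In form: [tx, ty, tz, ax, ay, az, tx, ty, tz, ax, ay, az, ...]. A call has 1 to 8 rows; each row is the pose to reach, as a shift and turn from the pose commanded when the call began, along the tool's axes at that moment; what a row does not reach only later rows make up. A row lasts 1/8 s, in which the tool goes at most 62.5 mm and 10.7 degrees, less where a joint would pass 70% of its speed; a pose out of reach is approached as far as the arm can. A call with a gripper value outside its range is refused whole. "hand" is the opening, from 0 (shut) to 1 (fully open), set as the call begins (left out, the last holds). The fingers move at their own pace and stop on an object; "grip_force" is the grip in N (left out, the last holds). Time passes only in rows, so rows that repeat a pose let the fingers close. It gives the time, the measured TCP pose, the force and the opening at its end, in the units of the state.
- r.read_state(): the state, without advancing time (a new reading comes with each control period).
- r.camera(name): name is "scene" or "top"; returns a dict with "image" (420x560x3 uint8, red, green, blue), "intrinsics" (3x3 intrinsics, pixels), "k1" (the pictures are not rectified: a ray, as slopes to the right and down, at radius r is drawn at 1 + k1 r^2 times it, then the intrinsics apply), "world_from_camera" (4x4, takes a point from camera to world coordinates). Camera axes: x right, y down, z forward; pixel columns grow to the right and rows downward; lengths in m; the calibration is good to about 2 mm. A picture is of the moment at which its call begins. There is no depth.
- r.close_job(): hands the job in, once; it reports no verdict.
Trained networks look in a picture, given as the dict that the camera call returned (one of the last four; its "shot" number tells which), for a name from the list of things; names that differ only in an ending like _2 or _b are one class to them, and where a whole thing is asked for, a point or a joint stands for the part that bears it (a point fixed in the world has none). Each returns a list of dicts, best first, with "conf" (0 to 1); they miss things now and then, are a little off and sometimes report something else, mostly with a low value. They report only what shows in the picture. A call takes as long as a camera call. They do not tell look-alikes from the thing itself.
- r.boxes_of(picture, query): "centre" ([row, column] in pixels, amid what is visible of it).
- r.regions_of(picture, query): "region" (420x560 bool, what is visible of it) and "centre" ([row, column] in pixels, amid what is visible of it).
The state is a dict: "time": time; "joint_positions": joint angles; "joint_vel": joint speeds; "joint_torque": joint torques, N m; "ee_pos": TCP position; "eef_rot": TCP orientation; "ft_force": force on the tool from outside, world axes, zero at the start; "torque": the same for the moment, N m; "width": finger opening in m.
Only numpy, scipy, OpenCV 4.12 (cv2) and the standard library are available. Lean on these libraries where they do the work, as an engineer would, in place of code of your own. Each camera call takes 0.05 s, during which the arm holds its last target.

## Working session

There is one attempt and no reset: what is moved stays moved. The work goes in short steps, Python scripts to look and compute and a tool call to move; the robot and the scene stay as the last step left them, time stands still between calls to the robot, and variables do not carry over. Pictures are saved under pics/ and viewed, and the job is handed in when it is done.

Besides the shell and the picture viewer there is one more tool, called after "Request:" as name(argument=value, ...) on one line, values as JSON. arm_command: Moves the arm, as the interface text tells. Its arguments: {"type":"object","properties":{"deltas":{"type":"array","items":{"type":"number"}},"hand":{"type":"number"},"grip_force":{"type":"number"}},"required":["deltas"]}

```bash
mkdir -p pics; ls; cat > h.py <<'E'
import numpy as np, cv2
from bench import r
from scipy.spatial.transform import Rotation as R
def save(p,n,pts=None):
    cv2.imwrite('pics/%s.png'%n, p['image'][:,:,::-1])
def ray(p,rc):
    K=np.array(p['intrinsics']);k1=p['k1'];T=np.array(p['world_from_camera'])
    d=np.array([(rc[1]-K[0,2])/K[0,0],(rc[0]-K[1,2])/K[1,1]])
    u=d.copy()
    for _ in range(50): u=d/(1+k1*(u@u))
    v=T[:3,:3]@np.array([u[0],u[1],1]); return T[:3,3],v/np.linalg.norm(v)
def proj(p,P):
    K=np.array(p['intrinsics']);k1=p['k1'];T=np.array(p['world_from_camera'])
    c=T[:3,:3].T@(np.array(P)-T[:3,3]); u=c[:2]/c[2]; u=u*(1+k1*(u@u))
    return np.array([u[1]*K[1,1]+K[1,2],u[0]*K[0,0]+K[0,2]])
def atz(p,rc,z):
    o,v=ray(p,rc); return o+v*(z-o[2])/v[2]
def tri(p1,a,p2,b):
    o1,v1=ray(p1,a);o2,v2=ray(p2,b)
    A=np.stack([v1,-v2],1);s=np.linalg.lstsq(A,o2-o1,rcond=None)[0]
    x1=o1+s[0]*v1;x2=o2+s[1]*v2
    return (x1+x2)/2,np.linalg.norm(x1-x2)
E
python3 - <<'E'
from h import *
s=r.camera('scene');t=r.camera('top')
save(s,'s0');save(t,'t0')
np.set_printoptions(precision=3,suppress=True)
print(s['k1'],s['world_from_camera'],t['world_from_camera'],s['intrinsics'])
for q in ['brush_center','brush_grip','box_in','lid','lid_hinge','lid_handle','pipe_mid','rest_mid','scoop','jar','detergent','tin','bowl']:
    for n,p in (('s',s),('t',t)):
        try: print(q,n,[(np.round(d['centre']).tolist(),round(d['conf'],2)) for d in r.boxes_of(p,q)][:4])
        except Exception as e: print(q,n,e)
E
```

```text
pics
-0.12573734072842363 [[ 0.839 -0.514  0.179  0.234]
 [-0.545 -0.792  0.275 -0.438]
 [ 0.001 -0.329 -0.944  1.709]
 [ 0.     0.     0.     1.   ]] [[-0.024 -0.99   0.141  0.331]
 [-1.     0.021 -0.018  0.012]
 [ 0.015 -0.142 -0.99   1.594]
 [ 0.     0.     0.     1.   ]] [[452.469   0.    290.11 ]
 [  0.    452.469 198.121]
 [  0.      0.      1.   ]]
brush_center s [([346.0, 281.0], 0.88), ([274.0, 324.0], 0.63)]
brush_center t [([227.0, 336.0], 0.89), ([293.0, 371.0], 0.76)]
brush_grip s [([350.0, 285.0], 0.83), ([188.0, 320.0], 0.71), ([275.0, 323.0], 0.7)]
brush_grip t [([225.0, 338.0], 0.8), ([292.0, 370.0], 0.69)]
box_in s [([159.0, 265.0], 0.77), ([258.0, 339.0], 0.7)]
box_in t [([214.0, 205.0], 0.73), ([154.0, 225.0], 0.62)]
lid s [([133.0, 284.0], 0.75)]
lid t [([180.0, 198.0], 0.58)]
lid_hinge s [([136.0, 284.0], 0.66)]
lid_hinge t [([189.0, 200.0], 0.88), ([160.0, 253.0], 0.31)]
lid_handle s [([130.0, 286.0], 0.69)]
lid_handle t [([185.0, 198.0], 0.82)]
pipe_mid s [([262.0, 338.0], 0.71), ([274.0, 324.0], 0.67)]
pipe_mid t [([214.0, 339.0], 0.62), ([237.0, 95.0], 0.45)]
rest_mid s [([259.0, 340.0], 0.72)]
rest_mid t [([215.0, 345.0], 0.78), ([226.0, 338.0], 0.74), ([219.0, 429.0], 0.29)]
scoop s [([191.0, 323.0], 0.84), ([134.0, 287.0], 0.74), ([275.0, 324.0], 0.55)]
scoop t [([183.0, 260.0], 0.68), ([212.0, 339.0], 0.27)]
jar s [([174.0, 342.0], 0.95)]
jar t [([157.0, 255.0], 0.83)]
detergent s [([148.0, 325.0], 0.67)]
detergent t [([153.0, 225.0], 0.62)]
tin s [([207.0, 367.0], 0.67)]
tin t [([158.0, 301.0], 0.71)]
bowl s [([239.0, 384.0], 0.65), ([192.0, 321.0], 0.57)]
bowl t [([164.0, 334.0], 0.8)]
```

View pics/s0.png

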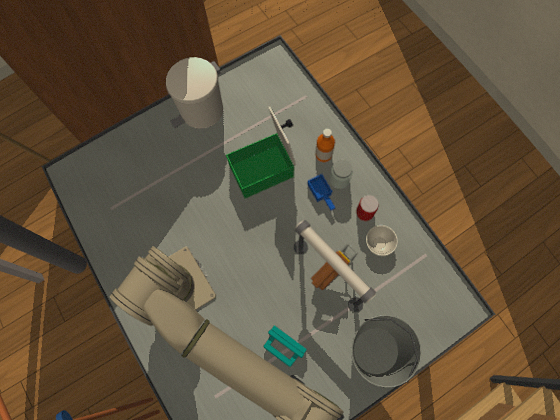

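View pics/t0.png

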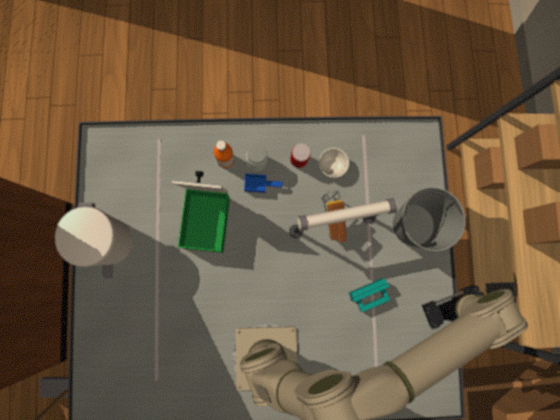

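```bash
python3 - <<'E'
import cv2
for n,(a,b,c,d) in {'s0':(100,380,200,460),'t0':(130,320,120,440)}.items():
    im=cv2.imread('pics/%s.png'%n)[a:b,c:d]; f=min(800/(d-c),600/(b-a)); cv2.imwrite('pics/%sz.png'%n,cv2.resize(im,None,fx=f,fy=f,interpolation=cv2.INTER_CUBIC)); print(f)
E
```

```text
2.142857142857143
2.5
```

View pics/s0z.png

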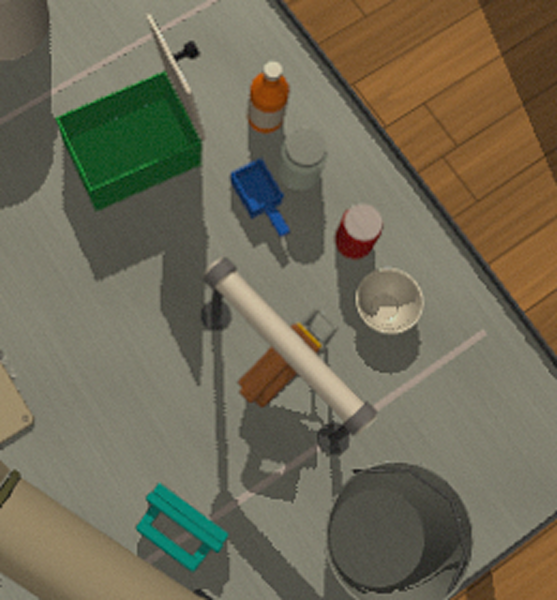

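View pics/t0z.png

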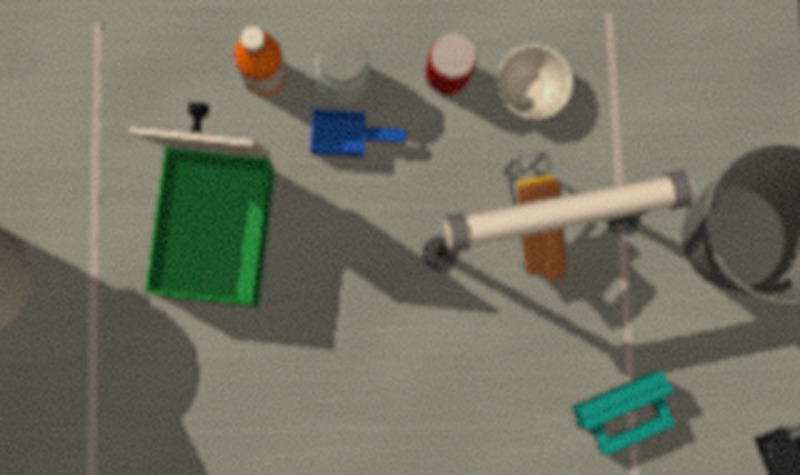

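```bash
cat > fit.py <<'E'
from h import *
from scipy.optimize import least_squares
np.set_printoptions(precision=4,suppress=True)
s=r.camera('scene');t=r.camera('top')
zs=lambda x,y:(100+y/(600/280),200+x/(600/280))
zt=lambda x,y:(130+y/2.5,120+x/2.5)
def fit(loc,obs,x0):
    # loc: n x3 ; obs list of (cam,i,(row,col))
    def W(q): 
        c,sn=np.cos(q[2]),np.sin(q[2]); return loc@np.array([[c,sn,0],[-sn,c,0],[0,0,1]])+[q[0],q[1],0]
    f=lambda q: np.concatenate([proj(p,W(q)[i])-np.array(rc) for p,i,rc in obs])
    o=least_squares(f,x0); print(o.x,np.round(o.fun.reshape(-1,2),1).tolist()); return o.x
# pipe
a,_=tri(s,zs(220,270),t,zt(456,231)); b,_=tri(s,zs(362,413),t,zt(682,190)); print('pipe ends tri',a,b,_,np.linalg.norm(a-b))
loc=np.array([[0,.15,.28],[0,-.15,.28]])
# box rim outside corners: front-left, front-right, back-left, back-right
lb=np.array([[-.11,.08,.11],[-.11,-.08,.11],[.11,.08,.11],[.11,-.08,.11]])
B=fit(lb,[(t,0,zt(147,293)),(t,1,zt(257,305)),(t,3,zt(273,158)),(s,0,zs(58,120)),(s,1,zs(97,208)),(s,3,zs(202,155))],[.5,.2,0])
for n,(k,p) in {'tin':(.11,0),'jar':(.12,0),'detergent':(.2,0),'bowl':(.05,0),'scoop':(.04,0)}.items():
    for nm,cam in(('s',s),('t',t)):
        d=r.boxes_of(cam,n)[0]; print(n,nm,atz(cam,d['centre'],k/2))
for q in ['brush_grip','lid_handle','lid_hinge','lid']:
    A=r.boxes_of(s,q);C=r.boxes_of(t,q)
    for i in A[:3]:
        for j in C[:2]: print(q,*tri(s,i['centre'],t,j['centre']))
E
python3 fit.py
```

```text
pipe ends tri [ 0.4877 -0.1255  0.2799] [ 0.5343 -0.4212  0.3055] 0.0036707836603404862 0.30038441434233487
[ 0.522   0.2098 -0.1376] [[0.8, 2.4], [1.0, 1.7], [1.1, 2.8], [0.7, -0.3], [-5.3, -2.4], [-3.5, 1.4]]
tin s [ 0.7769 -0.1525  0.055 ]
tin t [ 0.7761 -0.1446  0.055 ]
jar s [0.7808 0.0287 0.06  ]
jar t [0.7686 0.0285 0.06  ]
detergent s [0.7724 0.1333 0.1   ]
detergent t [0.7824 0.1433 0.1   ]
bowl s [ 0.7602 -0.2881  0.025 ]
bowl t [ 0.7409 -0.2891  0.025 ]
scoop s [0.6751 0.0209 0.02  ]
scoop t [0.6786 0.0039 0.02  ]
brush_grip [ 0.4896 -0.2789  0.0743] 0.010102539116912891
brush_grip [ 0.3369 -0.29    0.5946] 0.15616666408174074
brush_grip [ 0.3601 -0.3343  0.1267] 0.28825835997187665
brush_grip [ 0.2336 -0.3971  0.023 ] 0.004770449356981598
lid_handle [0.6428 0.2296 0.1774] 0.00360952523727648
lid_handle [ 0.9097  0.2794 -0.645 ] 0.23417695021741605
lid_hinge [0.6231 0.2111 0.2402] 0.008144572380673853
lid [0.661  0.2389 0.1551] 0.021379354162278312
```

```bash
cat > ov.py <<'E'
from h import *
def Tz(x,y,a): 
    T=np.eye(4);T[:3,:3]=R.from_euler('z',a).as_matrix();T[:3,3]=[x,y,0];return T
def ap(T,P): P=np.atleast_2d(P); return P@T[:3,:3].T+T[:3,3]
def boxlines(lo,hi):
    c=np.array([[x,y,z] for x in(lo[0],hi[0]) for y in(lo[1],hi[1]) for z in(lo[2],hi[2])])
    return [(c[i],c[j]) for i in range(8) for j in range(i+1,8) if np.sum(c[i]!=c[j])==1]
def crop(p,rect,f,groups,name):
    a,b,c,d=rect
    im=cv2.resize(p['image'][a:b,c:d,::-1],None,fx=f,fy=f,interpolation=cv2.INTER_CUBIC)
    for T,lines,col in groups:
        for P,Q in lines:
            u=[(proj(p,ap(T,X)[0])-[a,c]+.5)*f for X in(P,Q)]
            cv2.line(im,*[tuple(int(v) for v in w[::-1]) for w in u],col,1,cv2.LINE_AA)
    cv2.imwrite('pics/%s.png'%name,im)
def lidT(B,th):
    T=B.copy();h=np.array([.11,0,.1105]);T[:3,3]=ap(B,h)[0]
    # lid rotates about y: -x goes up for th>0
    T[:3,:3]=B[:3,:3]@R.from_euler('y',th).as_matrix(); return T
BL=boxlines([-.11,-.08,0],[.11,.08,.11])
LL=boxlines([-.22,-.08,0],[0,.08,.008])
KL=boxlines([-.204,-.014,.008],[-.176,.014,.056])
def brushT(Rst,along=-.02):
    T=np.eye(4); Rb=R.from_euler('y',-.6).as_matrix()
    o=np.array([0,0,.085])+Rb@[along,0,.043]
    T[:3,:3]=Rst[:3,:3]@Rb;T[:3,3]=ap(Rst,o)[0];return T
BRL=boxlines([-.075,-.031,-.043],[.075,.031,-.006])+boxlines([-.061,-.015,.021],[.061,.015,.043])
PX=-.039
RL=boxlines([PX-.02,-.165,.26],[PX+.02,.165,.30])+[(np.array([-.0784,y,.0313]),np.array([.0784,y,.1386])) for y in(-.025,.025)]
E
cat > a.py <<'E'
from ov import *
s=r.camera('scene');t=r.camera('top')
B=Tz(.522,.21,-.138);L=lidT(B,1.55)
Rs=Tz(.511+.039,-.273-.039*.15,-.156+.31)
Rs=Tz(.55,-.268,.155)
G=[(B,BL,(255,255,0)),(L,LL,(255,0,255)),(L,KL,(0,0,255)),(Rs,RL,(255,255,0)),(brushT(Rs),BRL,(255,0,255))]
crop(s,(95,205,215,345),6,G,'s1a');crop(t,(140,260,165,265),5,G,'t1a')
crop(s,(210,320,270,400),6,G,'s1b');crop(t,(175,275,280,410),6,G,'t1b')
E
python3 a.py
```

```text
(no output)
```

View pics/s1a.png

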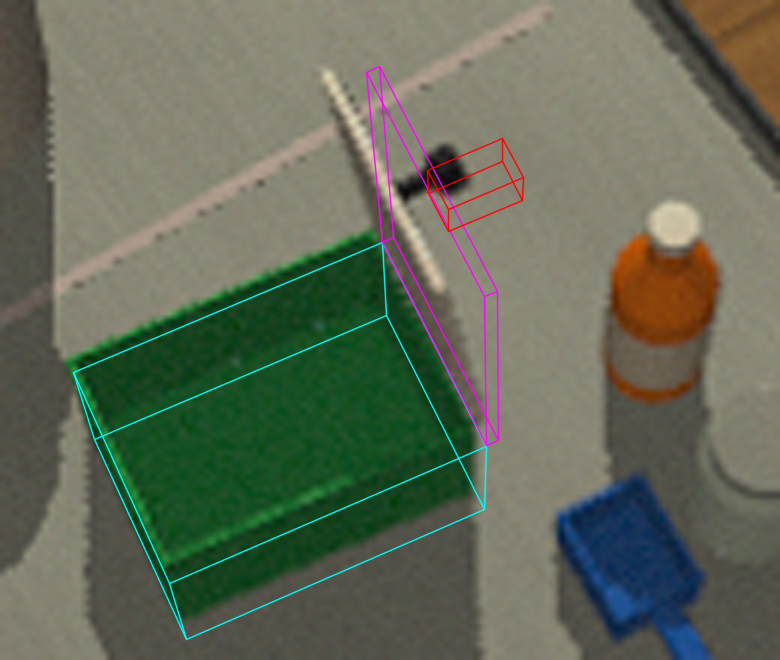

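View pics/t1a.png

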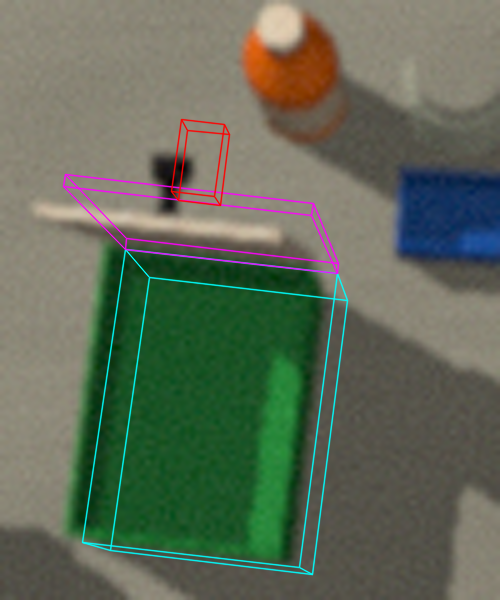

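View pics/s1b.png

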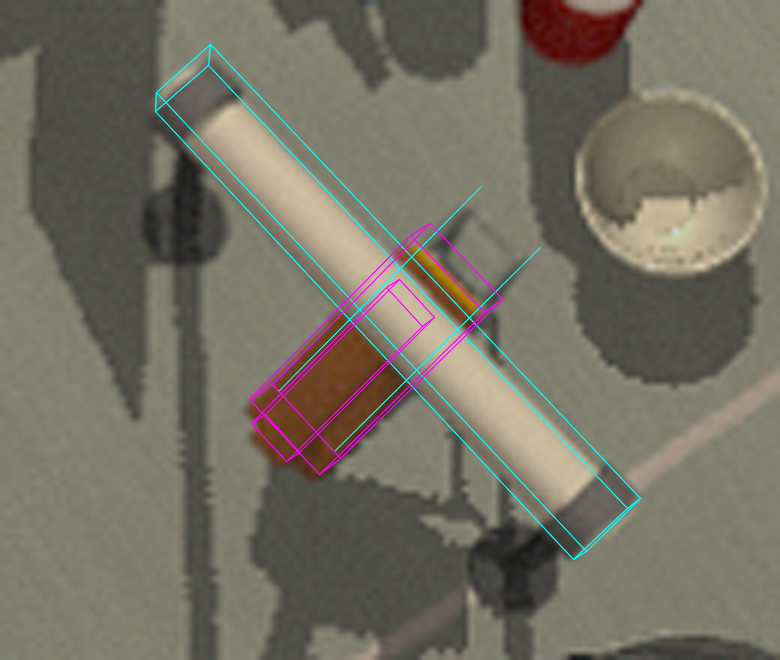

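View pics/t1b.png

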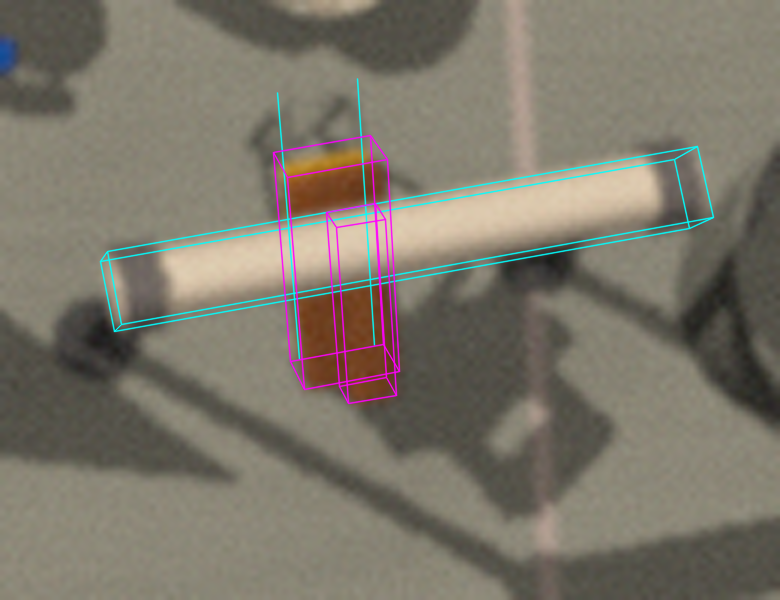

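```bash
cat > b.py <<'E'
from ov import *
np.set_printoptions(precision=4,suppress=True)
s=r.camera('scene');t=r.camera('top')
S=lambda x,y:(95+y/6-.5,215+x/6-.5)
T=lambda x,y:(140+y/5-.5,165+x/5-.5)
for n,a,b in [('FL',(72,362),(72,532)),('FR',(165,562),(288,562)),('BL',(372,232),(105,243)),('BR',(475,430),(323,275)),
  ('lidBL',(327,72),(36,209)),('lidBR',(440,288),(280,237)),('knob',(452,168),(172,165))]:
    print(n,*tri(s,S(*a),t,T(*b)))
st=r.read_state(); print(st['ee_pos'],proj(s,st['ee_pos']),proj(t,st['ee_pos']))
print(t['intrinsics'],t['k1'],proj(t,[0,0,0]),proj(s,[0,0,0]))
crop(t,(260,345,410,540),6,[(np.eye(4),[(np.array(st['ee_pos']),np.array(st['ee_pos'])+[0,0,.1])],(0,0,255))],'t2')
crop(s,(330,420,240,370),6,[(np.eye(4),[(np.array(st['ee_pos']),np.array(st['ee_pos'])+[0,0,.1])],(0,0,255))],'s2')
E
python3 b.py
```

```text
FL [0.4301 0.3143 0.1031] 0.004282823181444559
FR [0.4051 0.1525 0.1295] 0.0008045594075267818
BL [0.6483 0.2932 0.0905] 0.006055654292307437
BR [0.6174 0.1257 0.1195] 0.00013055692184816938
lidBL [0.6253 0.2966 0.3128] 0.004305042989602832
lidBR [0.6016 0.1377 0.3219] 0.0037840614076345195
knob [0.6575 0.2113 0.2942] 0.00385398367223527
[ 0.2024 -0.5913  0.2225] [401.2448 308.3076] [305.0973 440.4247]
[[404.679    0.     267.3676]
 [  0.     404.679  214.0572]
 [  0.       0.       1.    ]] -0.061669882204361204 [358.9587 266.5039] [286.3076 175.1435]
```

View pics/t2.png

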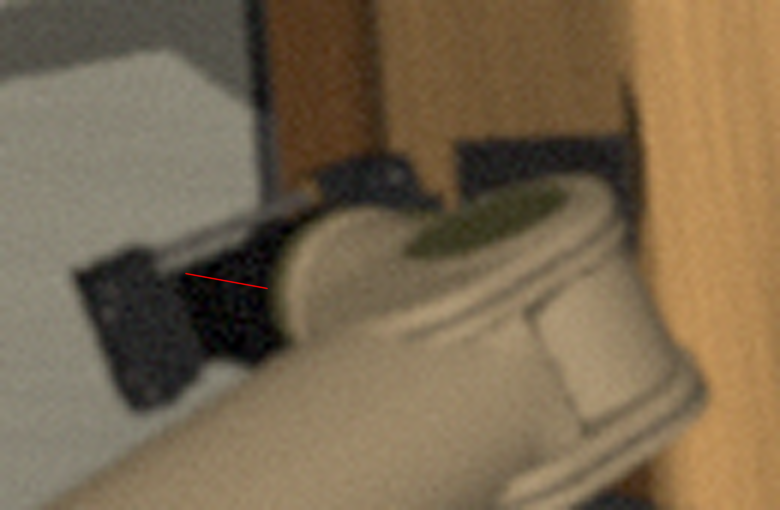

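```bash
cat > c.py <<'E'
from ov import *
from scipy.optimize import least_squares
np.set_printoptions(precision=4,suppress=True)
s=r.camera('scene');t=r.camera('top')
S=lambda x,y:(95+y/6-.5,215+x/6-.5)
T=lambda x,y:(140+y/5-.5,165+x/5-.5)
c={'FL':((72,362),(72,532)),'FR':((165,562),(288,562)),'BL':((372,232),(105,243)),'BR':((475,430),(323,275)),
  'lBL':((327,72),(36,209)),'lBR':((440,288),(280,237)),'k':((452,168),(172,165))}
loc={'FL':(-.11,.08,.11),'FR':(-.11,-.08,.11),'BL':(.11,.08,.11),'BR':(.11,-.08,.11)}
ll={'lBL':(-.22,.08,.004),'lBR':(-.22,-.08,.004),'k':(-.19,0,.045)}
def f(q,v=0):
    B=Tz(*q[:3]);L=lidT(B,q[3]);o=[]
    for n,(a,b) in c.items():
        X=ap(B,loc[n])[0] if n in loc else ap(L,ll[n])[0]
        o+=[proj(s,X)-S(*a),proj(t,X)-T(*b)]
    return np.concatenate(o)
o=least_squares(f,[.525,.22,-.13,1.5],loss='soft_l1');print(o.x);print(np.round(f(o.x).reshape(-1,4),1))
S2=lambda x,y:(210+y/6-.5,270+x/6-.5)
T2=lambda x,y:(175+y/6-.5,280+x/6-.5)
# pipe centres of collar outer ends & collar inner
pts={(0,.165):((178,82),(118,282)),(0,-.165):((607,507),(692,185))}
for k,(a,b) in pts.items(): print(k,*tri(s,S2(*a),t,T2(*b)))
for n,a,b in [('bristle top end L',(410,262),(287,170)),('R',(480,318),(365,150))]: print(n,*tri(s,S2(*a),t,T2(*b)))
for n,a,b in [('handle low end near, L corner',(283,465),(340,400)),('R corner',(322,478),(392,395)),('footL',(185,222),(95,338)),('footR',(512,568),(537,258))]: print(n,*tri(s,S2(*a),t,T2(*b)))
def g(q):
    Rs=Tz(*q[:3]);o=[]
    for (x,y),(a,b) in pts.items():
        X=ap(Rs,[0,y,.28])[0]; o+=[proj(s,X)-S2(*a),proj(t,X)-T2(*b)]
    for y,a,b in((.15,(185,222),(95,338)),(-.15,(512,568),(537,258))):
        X=ap(Rs,[0,y,.01])[0]; o+=[proj(s,X)-S2(*a),proj(t,X)-T2(*b)]
    return np.concatenate(o)
p=least_squares(g,[.51,-.27,.15]);print('pipe',p.x,np.round(p.fun.reshape(-1,4),1))
q=p.x;Rs=Tz(*q);Rs[:3,3]=ap(Rs,[-PX,0,0])[0]
B=Tz(*o.x[:3]);L=lidT(B,o.x[3])
G=[(B,BL,(255,255,0)),(L,LL,(255,0,255)),(L,KL,(0,0,255)),(Rs,RL,(255,255,0)),(brushT(Rs),BRL,(255,0,255))]
crop(s,(95,205,215,345),6,G,'s3a');crop(t,(140,260,165,265),5,G,'t3a')
crop(s,(210,320,270,400),6,G,'s3b');crop(t,(175,275,280,410),6,G,'t3b')
E
python3 c.py
```

```text
[ 0.5251  0.2226 -0.1252  1.4436]
[[-0.7 -0.8  1.6 -0.9]
 [ 0.7  0.2  0.1 -0.7]
 [-1.2  0.4  0.8  0.3]
 [-0.7  0.9 -1.3 -0.8]
 [-0.9  0.   1.   0.5]
 [ 0.1  1.1  0.4  1.3]
 [-0.3  0.6  0.6  1. ]]
(0, 0.165) [ 0.4859 -0.1135  0.288 ] 0.00915002504858777
(0, -0.165) [ 0.536  -0.4273  0.3076] 0.0036905797441765796
bristle top end L [ 0.5765 -0.2409  0.0955] 0.012043080817177785
R [ 0.5909 -0.2918  0.0922] 0.007923826317083858
handle low end near, L corner [ 0.4481 -0.2898 -0.0145] 0.006336339560934506
R corner [ 0.4511 -0.3135  0.0459] 0.016295869084734557
footL [ 0.4876 -0.1262 -0.0102] 0.004517296345202906
footR [ 0.5344 -0.4234 -0.0012] 0.0026890643510491903
pipe [ 0.512  -0.2732  0.1653] [[-0.5  0.4  2.  -1.3]
 [ 3.1  0.4 -0.2 -0.1]
 [-1.6  0.5  0.1  0.1]
 [-1.3  0.9 -0.6  0.1]]
```

View pics/s3b.png

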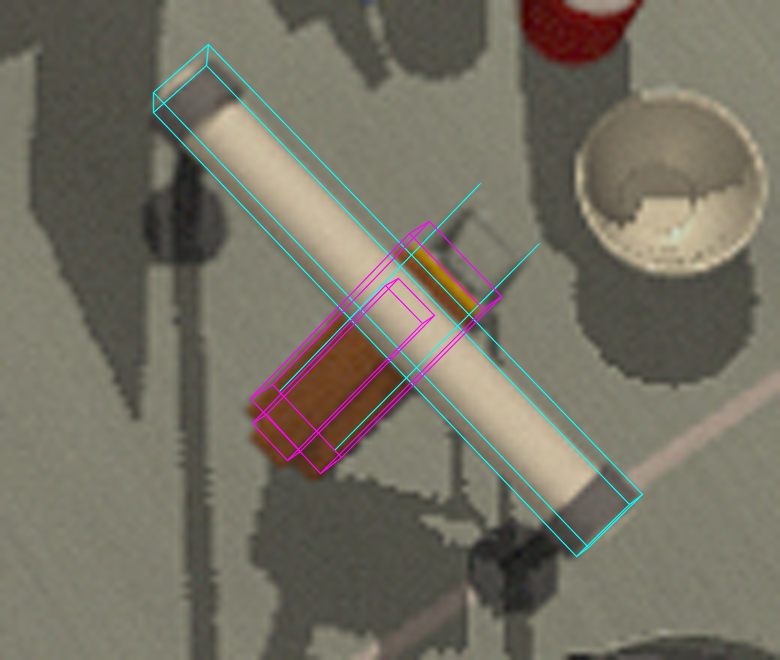

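View pics/t3b.png

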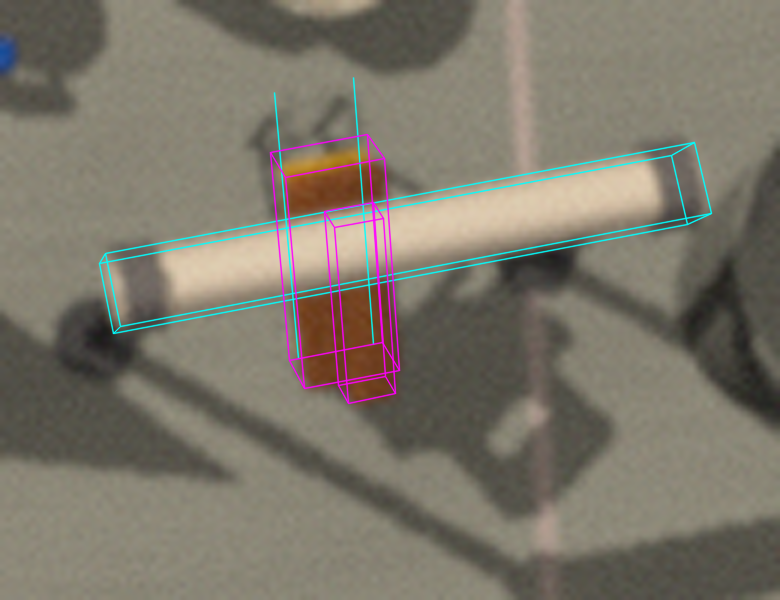

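View pics/t3a.png

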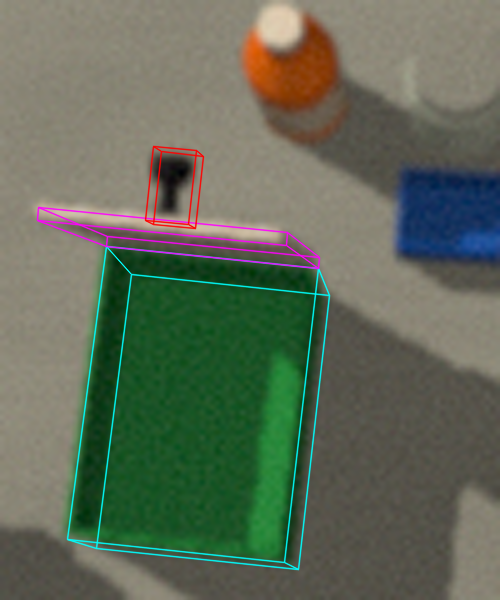

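View pics/s3a.png

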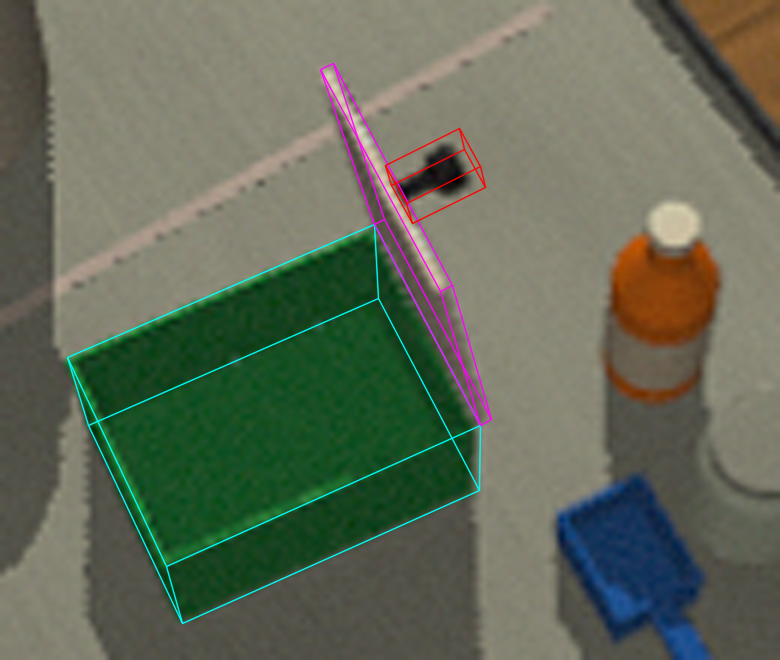

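```bash
cat > d.py <<'E'
from ov import *
from scipy.optimize import minimize
np.set_printoptions(precision=4,suppress=True)
s=r.camera('scene');t=r.camera('top')
F=6
def cor(lo,hi): return np.array([[x,y,z] for x in(lo[0],hi[0]) for y in(lo[1],hi[1]) for z in(lo[2],hi[2])])
parts=[cor([-.075,-.031,-.043],[.075,.031,-.006]),cor([-.061,-.015,.021],[.061,.015,.043]),cor([-.061,-.015,-.006],[-.043,.015,.043]),cor([.043,-.015,-.006],[.061,.015,.043])]
rect={'s':(225,305,300,365),'t':(190,250,320,355)}
M={}
for n,p in(('s',s),('t',t)):
    a,b,c,d=rect[n]; im=p['image'][a:b,c:d].astype(int)
    im=cv2.resize(p['image'][a:b,c:d],None,fx=F,fy=F,interpolation=cv2.INTER_CUBIC).astype(int)
    m=((im[:,:,0]-im[:,:,2])>35)
    m=m.astype(np.uint8); k,l,stt,_=cv2.connectedComponentsWithStats(m)
    keep=[i for i in range(1,k) if stt[i,4]>250]; m=np.isin(l,keep)
    M[n]=m
    sat=(im.min(2)>120)
    cv2.imwrite('pics/m_%s.png'%n,np.hstack([m*255,sat*255]).astype(np.uint8))
    # pipe mask = everything between pipe edges: estimate by hull of pale
    z=sat.astype(np.uint8);k,l,stt,_=cv2.connectedComponentsWithStats(z);i=1+np.argmax(stt[1:,4])
    M[n+'p']=cv2.dilate((l==i).astype(np.uint8),np.ones((5,5)))>0
def sil(p,n,T):
    a,b,c,d=rect[n];im=np.zeros(((b-a)*F,(d-c)*F),np.uint8)
    for P in parts:
        u=np.array([(proj(p,X)-[a,c]+.5)*F for X in ap(T,P)])[:,::-1]
        cv2.fillConvexPoly(im,cv2.convexHull(np.round(u).astype(np.int32)),1)
    return im>0
def bt(q):
    T=np.eye(4);T[:3,:3]=R.from_euler('z',q[3]).as_matrix()@R.from_euler('y',-.6).as_matrix();T[:3,3]=q[:3];return T
def cost(q):
    c=0;T=bt(q)
    for n,p in(('s',s),('t',t)):
        S=sil(p,n,T)&~M[n+'p'];m=M[n]&~M[n+'p']; c+=(S^m).sum()/m.sum()
    return c
Rs=Tz(.512,-.2732,.1653);Rs[:3,3]=ap(Rs,[.039,0,0])[0]
q0=np.r_[brushT(Rs)[:3,3],.165]
best=None
for dx in(-.01,0,.01):
    o=minimize(cost,q0+[dx,0,0,0],method='Nelder-Mead',options=dict(initial_simplex=np.vstack([q0+[dx,0,0,0]]+[q0+[dx,0,0,0]+e for e in np.diag([.01,.01,.01,.08])]),maxiter=300))
    print(o.x,o.fun)
    if best is None or o.fun<best.fun: best=o
print('start',q0,cost(q0))
T=bt(best.x); g=ap(T,[0,0,.032])[0]; print('grip',g,'rel pipe',R.from_euler('z',-.1653).apply(g-[.512,-.2732,.28]))
G=[(T,BRL,(255,0,255))]
crop(s,(210,320,270,400),6,G,'s4b');crop(t,(175,275,280,410),6,G,'t4b')
E
python3 d.py; python3 - <<'E'
import cv2,numpy as np
a=cv2.imread('pics/s4b.png');b=cv2.imread('pics/t4b.png');a=a[0:660,100:620];b=b[60:460,180:480]
cv2.imwrite('pics/st4.png',np.hstack([cv2.resize(a,(440,558)),cv2.copyMakeBorder(b,0,158,0,0,cv2.BORDER_CONSTANT)]))
E
```

```text
[ 0.5056 -0.2747  0.102   0.1768] 0.338749801138982
[ 0.5066 -0.2752  0.0997  0.1685] 0.33534091235967456
[ 0.505  -0.2753  0.1019  0.1775] 0.34105898604264717
start [ 0.5102 -0.2735  0.1092  0.165 ] 0.47279854004214583
grip [ 0.4888 -0.2782  0.1261] rel pipe [-0.0237 -0.0011 -0.1539]
```

View pics/st4.png

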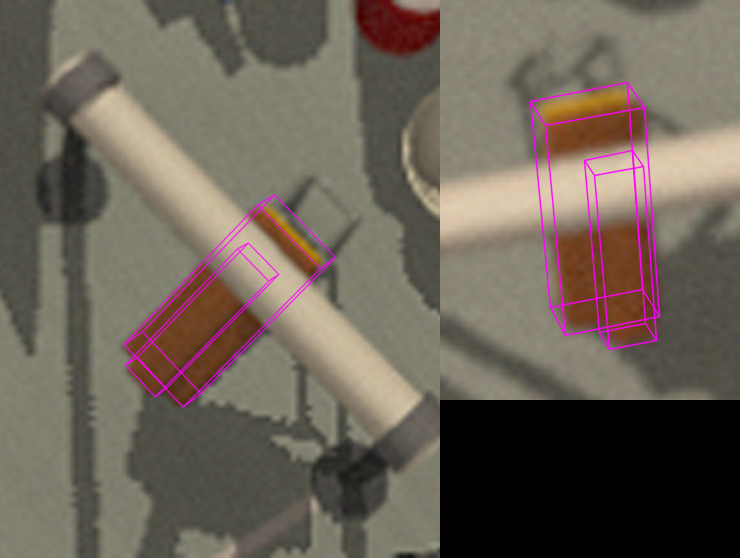

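View pics/m_s.png

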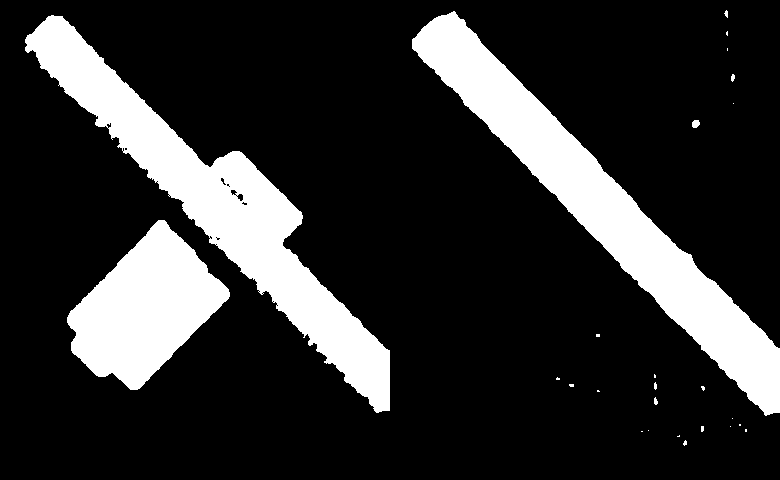

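```bash
cat > mv.py <<'E'
from h import *
np.set_printoptions(precision=4,suppress=True)
def orient(appr,xdir):
    y=np.array(appr,float);y/=np.linalg.norm(y);x=np.array(xdir,float);x-=x@y*y;x/=np.linalg.norm(x)
    return R.from_matrix(np.stack([x,y,np.cross(x,y)],1))
def rel(pose0,pose1):
    p0,q0=pose0;p1,q1=pose1
    return np.r_[q0.inv().apply(np.array(p1)-p0),(q0.inv()*q1).as_rotvec(degrees=True)]
def cur():
    st=r.read_state(); return np.array(st['ee_pos']),R.from_quat(st['eef_rot'])
def rows(d,n=None):
    m=max(np.linalg.norm(d[:3])/.0625,np.linalg.norm(d[3:])/10.7); print('d',np.round(d[:3],4),np.round(d[3:],1),'rows>=%.1f'%m)
E
python3 - <<'E'
from mv import *
st=r.read_state();p,q=cur();print(st['time'],q.as_matrix())
t=r.camera('top');print(atz(t,r.boxes_of(t,'bucket')[0]['centre'],.1))
yaw=.17;bz=R.from_euler('zy',[yaw,-.6]).apply([0,0,1]);by=R.from_euler('z',yaw).apply([0,1,0])
g=np.array([.489,-.277,.132])
for sg in(1,-1):
    o=orient(-bz,sg*by)
    for k in(.15,0): P=g-bz*.019+bz*k;print(sg,P);rows(rel((p,q),(P,o)))
E
```

```text
2.8 [[ 0.3238  0.      0.9461]
 [-0.9461 -0.0001  0.3238]
 [ 0.0001 -1.     -0.    ]]
[ 0.5003 -0.6347  0.1   ]
1 [ 0.415  -0.277   0.2401]
d [-0.2286 -0.0176  0.3029] [ -11.7 -162.   -49. ] rows>=15.9
1 [ 0.4997 -0.277   0.1163]
d [-0.2011  0.1062  0.3831] [ -11.7 -162.   -49. ] rows>=15.9
-1 [ 0.415  -0.277   0.2401]
d [-0.2286 -0.0176  0.3029] [33.5 10.5 -8. ] rows>=6.1
-1 [ 0.4997 -0.277   0.1163]
d [-0.2011  0.1062  0.3831] [33.5 10.5 -8. ] rows>=7.1
```

```bash
cat >> mv.py <<'E'
yaw=.17;bz=R.from_euler('ZY',[yaw,-.6]).apply([0,0,1]);by=R.from_euler('z',yaw).apply([0,1,0])
g=np.array([.489,-.277,.132]); GO=orient(-bz,-by)
E
python3 - <<'E'
from mv import *
p,q=cur()
for k in(.15,0): P=g-bz*.019+bz*k;print(P);rows(rel((p,q),(P,GO)))
E
```

```text
[ 0.4161 -0.2895  0.2401]
d [-0.2163 -0.0176  0.2999] [34.3  8.9 -2.7] rows>=5.9
[ 0.4996 -0.2752  0.1163]
d [-0.2029  0.1062  0.3835] [34.3  8.9 -2.7] rows>=7.1
```

Request:
arm_command(deltas=[-0.027, -0.03, 0.037, 4.3, 1.1, -0.3, -0.054, -0.04, 0.075, 8.6, 2.2, -0.7, -0.081, -0.04, 0.112, 12.9, 3.3, -1, -0.108, -0.04, 0.15, 17.1, 4.4, -1.3, -0.135, -0.04, 0.187, 21.4, 5.6, -1.7, -0.162, -0.035, 0.225, 25.7, 6.7, -2, -0.19, -0.025, 0.262, 30, 7.8, -2.4, -0.216, -0.018, 0.3, 34.3, 8.9, -2.7], hand=1)

```text
time: 3.9
ee_pos: [0.4169, -0.2887, 0.2405]
eef_rot: [-0.356, 0.3, -0.571, 0.676]
ft_force: [1.0, -0.0, 0.3]
width: 0.0871
```

```bash
python3 - <<'E'
from mv import *
p,q=cur();st=r.read_state();print(st['time'],p,st['ft_force'],st['width'])
for k in(.15,0): P=g-bz*.019+bz*k;rows(rel((p,q),(P,GO)))
s=r.camera('scene');t=r.camera('top')
a=cv2.resize(s['image'][200:400,220:400],None,fx=2.5,fy=2.5);b=cv2.resize(t['image'][170:330,280:420],None,fx=2.5,fy=2.5)
c=np.zeros((500,800,3),np.uint8);c[:500,:450]=a;c[:400,450:800]=b;cv2.imwrite('pics/p5.png',c[:,:,::-1])
E
```

```text
3.9 [ 0.4169 -0.2887  0.2405] [ 0.9561 -0.001   0.2788] 0.08708550016104889
d [ 0.0007 -0.0002 -0.001 ] [-0.1 -0.1  0. ] rows>=0.0
d [ 0.0007  0.1498 -0.0013] [-0.1 -0.1  0. ] rows>=2.4
```

View pics/p5.png

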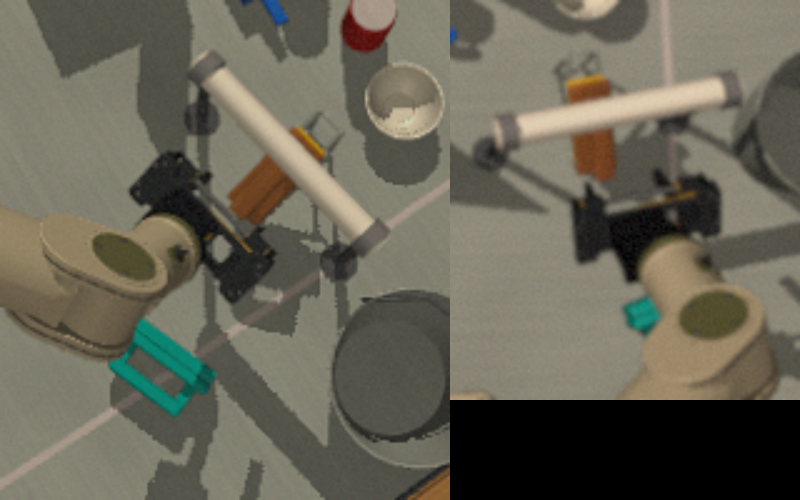

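Request:
arm_command(deltas=[0, 0.03, 0, 0, 0, 0, 0, 0.055, 0, 0, 0, 0, 0, 0.08, -0.001, 0, 0, 0, 0, 0.1, -0.001, 0, 0, 0, 0, 0.12, -0.001, 0, 0, 0, 0, 0.135, -0.001, 0, 0, 0, 0, 0.145, -0.001, 0, 0, 0, 0, 0.15, -0.001, 0, 0, 0])

```text
time: 5.0
ee_pos: [0.4991, -0.2756, 0.116]
eef_rot: [-0.357, 0.301, -0.57, 0.676]
ft_force: [-0.1, -0.0, -0.2]
width: 0.087
```

```bash
python3 - <<'E'
from mv import *
p,q=cur();st=r.read_state();print(st['time'],p,st['ft_force'],st['width'])
s=r.camera('scene');t=r.camera('top')
a=cv2.resize(s['image'][210:310,240:350],None,fx=4,fy=4);b=cv2.resize(t['image'][180:270,300:380],None,fx=4,fy=4)
c=np.zeros((400,800,3),np.uint8);c[:400,:440]=a;c[:360,440:760]=b;cv2.imwrite('pics/p6.png',c[:,:,::-1])
E
```

```text
5.0 [ 0.4991 -0.2756  0.116 ] [-0.0564 -0.0214 -0.1722] 0.08695654656219735
```

View pics/p6.png

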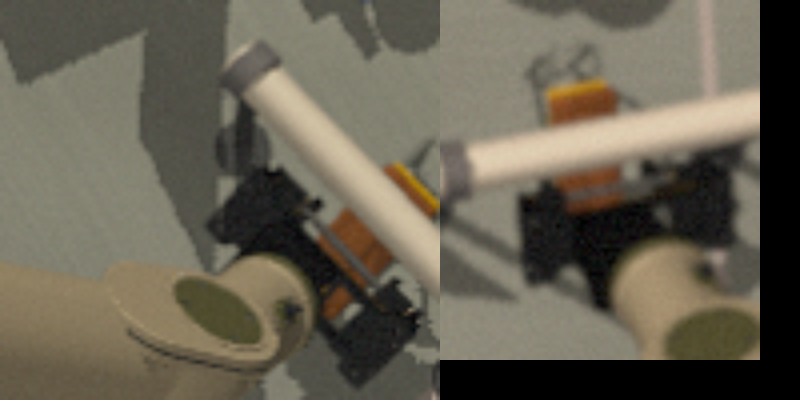

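Request:
arm_command(deltas=[0, 0, 0, 0, 0, 0, 0, 0, 0, 0, 0, 0, 0, 0, 0, 0, 0, 0, 0, 0, 0, 0, 0, 0, 0, 0, 0, 0, 0, 0, 0, 0, 0, 0, 0, 0], hand=0, grip_force=35)

```text
time: 5.85
ee_pos: [0.499, -0.2755, 0.1162]
eef_rot: [-0.357, 0.301, -0.57, 0.676]
ft_force: [-0.9, -0.2, 0.0]
width: 0.0346
```

Request:
arm_command(deltas=[0, 0, 0, 0, 0, 0, 0, 0, 0, 0, 0, 0])

```text
time: 6.1
ee_pos: [0.4989, -0.2756, 0.1162]
eef_rot: [-0.357, 0.301, -0.57, 0.676]
ft_force: [1.0, 0.3, -0.8]
width: 0.0294
```

Request:
arm_command(deltas=[0, -0.01, 0, 0, 0, 0, 0, -0.025, 0, 0, 0, 0, 0, -0.04, -0.002, 0, 0, 0, 0, -0.053, -0.02, 0, 0, 0, 0, -0.068, -0.042, 0, 0, 0, 0, -0.083, -0.065, 0, 0, 0, 0, -0.098, -0.087, 0, 0, 0, 0, -0.108, -0.1, 0, 0, 0])

```text
time: 7.1
ee_pos: [0.356, -0.3004, 0.1495]
eef_rot: [-0.356, 0.301, -0.571, 0.676]
ft_force: [0.3, -0.5, -2.5]
width: 0.0297
```

```bash
cat >> mv.py <<'E'
Bx,By,Bw=.525,.2226,-.125
def boxp(x,y,z): return np.r_[(np.array([Bx,By])+R.from_euler('z',Bw).as_matrix()[:2,:2]@[x,y]),z]
VO=orient([0,0,-1],-R.from_euler('z',Bw).apply([0,1,0]))
E
python3 - <<'E'
from mv import *
p,q=cur();st=r.read_state();print(st['time'],p,st['ft_force'],st['width'],st['joint_positions'])
for P,o in [([.37,-.28,.38],q),([.43,-.05,.38],VO),(boxp(-.015,0,.38),VO),(boxp(-.015,0,.2),VO)]: print(P);rows(rel((p,q),(P,o)))
t=r.camera('top');s=r.camera('scene')
c=np.hstack([s['image'],t['image']]);cv2.imwrite('pics/p7.png',cv2.resize(c,(800,300))[:,:,::-1])
E
```

```text
7.1 [ 0.356  -0.3004  0.1495] [ 0.2513 -0.5426 -2.4668] 0.029714943390778237 [ 1.202  -0.0909 -0.1931  2.2321 -0.7554  0.8975  0.0605]
[0.37, -0.28, 0.38]
d [-0.0178 -0.1805  0.1444] [0. 0. 0.] rows>=3.7
[0.43, -0.05, 0.38]
d [-0.2345 -0.1254  0.225 ] [-34.1  16.3  -5. ] rows>=5.6
[0.5101 0.2245 0.38  ]
d [-0.4916 -0.0548  0.3282] [-34.1  16.3  -5. ] rows>=9.5
[0.5101 0.2245 0.2   ]
d [-0.4916  0.0937  0.2265] [-34.1  16.3  -5. ] rows>=8.8
```

View pics/p7.png

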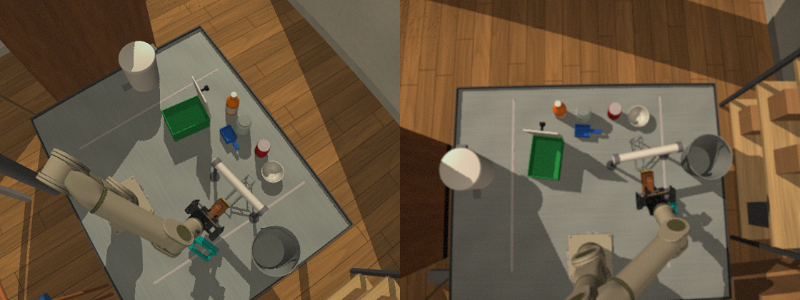

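Request:
arm_command(deltas=[-0.004, -0.045, 0.036, 0, 0, 0, -0.009, -0.09, 0.072, 0, 0, 0, -0.014, -0.135, 0.108, 0, 0, 0, -0.018, -0.18, 0.144, 0, 0, 0, -0.06, -0.17, 0.16, -8, 4, -1, -0.105, -0.16, 0.176, -17, 8, -2.5, -0.15, -0.15, 0.193, -24, 11.5, -3.5, -0.19, -0.135, 0.21, -30, 14, -4.5])

```text
time: 8.2
ee_pos: [0.4221, -0.0933, 0.3801]
eef_rot: [0.46, -0.503, 0.538, -0.496]
ft_force: [1.0, 1.0, -2.4]
width: 0.0295
```

```bash
python3 - <<'E'
from mv import *
p,q=cur();st=r.read_state();print(st['time'],p,st['ft_force'],st['width'],st['joint_positions'])
for P,o in [([.43,-.05,.38],VO),(boxp(-.015,0,.38),VO),(boxp(-.015,0,.23),VO)]: print(P);rows(rel((p,q),(P,o)))
E
```

```text
8.2 [ 0.4221 -0.0933  0.3801] [ 1.0332  0.9832 -2.4134] 0.029502403355831132 [ 1.1818 -0.2285 -0.8584  1.6555 -0.1937  1.5675 -1.3302]
[0.43, -0.05, 0.38]
d [-0.0438  0.0006  0.0042] [-4.1  2.4 -0.3] rows>=0.7
[0.5101 0.2245 0.38  ]
d [-0.324   0.0058  0.0609] [-4.1  2.4 -0.3] rows>=5.3
[0.5101 0.2245 0.23  ]
d [-0.3234  0.1554  0.0502] [-4.1  2.4 -0.3] rows>=5.8
```

Request:
arm_command(deltas=[-0.044, 0.001, 0.006, -1, 0.5, 0, -0.09, 0.001, 0.014, -2, 1, 0, -0.135, 0.002, 0.023, -3, 1.5, 0, -0.18, 0.003, 0.032, -4.1, 2.4, -0.3, -0.225, 0.004, 0.041, -4.1, 2.4, -0.3, -0.265, 0.005, 0.049, -4.1, 2.4, -0.3, -0.3, 0.006, 0.056, -4.1, 2.4, -0.3, -0.324, 0.006, 0.061, -4.1, 2.4, -0.3])

```text
time: 9.2
ee_pos: [0.5091, 0.2242, 0.3797]
eef_rot: [-0.467, 0.531, -0.529, 0.469]
ft_force: [-0.1, -0.1, -2.8]
width: 0.0295
```

```bash
python3 - <<'E'
from mv import *
p,q=cur();st=r.read_state();print(st['time'],p,st['ft_force'],st['width'],st['joint_positions'])
for P,o in [(boxp(-.015,0,.23),VO)]: print(P);rows(rel((p,q),(P,o)))
t=r.camera('top');s=r.camera('scene')
c=np.hstack([cv2.resize(s['image'][80:260,180:360],(400,400)),cv2.resize(t['image'][140:280,140:280],(400,400))]);cv2.imwrite('pics/p8.png',c[:,:,::-1])
E
```

```text
9.2 [0.5091 0.2242 0.3797] [-0.0594 -0.0686 -2.7724] 0.02948990342848775 [ 0.4679  0.3808 -1.2936  1.3185  0.3651  1.7007 -2.449 ]
[0.5101 0.2245 0.23  ]
d [0.0005 0.1497 0.0011] [ 0.   0.1 -0.3] rows>=2.4
```

View pics/p8.png

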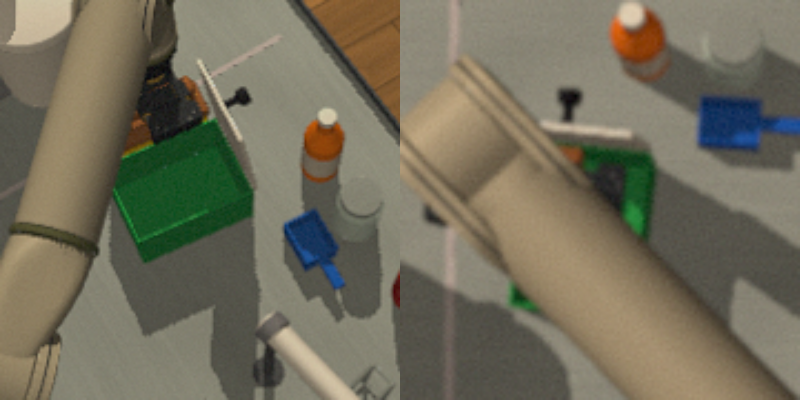

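Request:
arm_command(deltas=[0, 0, 0, 0, -8, 0])

```text
time: 9.43
ee_pos: [0.509, 0.2223, 0.3801]
eef_rot: [-0.503, 0.496, -0.495, 0.506]
ft_force: [0.2, 0.1, -2.0]
width: 0.0297
```

```bash
python3 - <<'E'
from mv import *
p,q=cur();st=r.read_state();print(st['time'],p,st['joint_positions'])
E
```

```text
9.425 [0.509  0.2223 0.3801] [ 0.4853  0.3923 -1.3232  1.3199  0.3813  1.7062 -2.3161]
```

Request:
arm_command(deltas=[0, 0, 0, 0, -10, 0, 0, 0, 0, 0, -20, 0, 0, 0, 0, 0, -30, 0, 0, 0, 0, 0, -40, 0, 0, 0, 0, 0, -50, 0, 0, 0, 0, 0, -60, 0, 0, 0, 0, 0, -70, 0, 0, 0, 0, 0, -80, 0])

```text
time: 10.42
ee_pos: [0.5093, 0.221, 0.3802]
eef_rot: [-0.704, 0.055, -0.055, 0.706]
ft_force: [-0.4, 0.5, -2.1]
width: 0.0292
```

```bash
python3 - <<'E'
from mv import *
p,q=cur();st=r.read_state();print(st['time'],p,st['joint_positions'])
E
```

```text
10.425 [0.5093 0.221  0.3802] [ 0.5269  0.4602 -1.4418  1.319   0.4616  1.7357 -0.9727]
```

Request:
arm_command(deltas=[0, 0, 0, 0, 0, 0, 0, 0, 0, 0, 0, 0, 0, 0, 0, 0, 0, 0, 0, 0, 0, 0, 0, 0])

```text
time: 10.92
ee_pos: [0.5093, 0.2214, 0.3798]
eef_rot: [-0.704, 0.057, -0.057, 0.706]
ft_force: [0.2, 0.3, -1.8]
width: 0.0292
```

```bash
python3 - <<'E'
from mv import *
p,q=cur();st=r.read_state();print(st['time'],p,q.as_matrix()[:,1],st['joint_positions'])
E
```

```text
10.925 [0.5093 0.2214 0.3798] [ 0.0011  0.0034 -1.    ] [ 0.5252  0.4608 -1.4413  1.3191  0.4622  1.7358 -0.9797]
```

```bash
cat > kin.py <<'E'
import numpy as np, itertools
from scipy.spatial.transform import Rotation as R
from scipy.optimize import least_squares
D=[([1.218,.332,-.065,1.46,.022,1.35,-.088],[.2024,-.5913,.2225],None),
([1.202,-.0909,-.1931,2.2321,-.7554,.8975,.0605],[.356,-.3004,.1495],[-.356,.301,-.571,.676]),
([1.1818,-.2285,-.8584,1.6555,-.1937,1.5675,-1.3302],[.4221,-.0933,.3801],[.46,-.503,.538,-.496]),
([.4679,.3808,-1.2936,1.3185,.3651,1.7007,-2.449],[.5091,.2242,.3797],[-.467,.531,-.529,.469]),
([.4853,.3923,-1.3232,1.3199,.3813,1.7062,-2.3161],[.509,.2223,.3801],[-.503,.496,-.495,.506]),
([.5269,.4602,-1.4418,1.319,.4616,1.7357,-.9727],[.5093,.221,.3802],[-.704,.055,-.055,.706]),
([.5252,.4608,-1.4413,1.3191,.4622,1.7358,-.9797],[.5093,.2214,.3798],[-.704,.057,-.057,.706])]
Rz=lambda a:R.from_euler('z',a).as_matrix();Ry=lambda a:R.from_euler('y',a).as_matrix()
def fk(q,pr,sg):
    # pr: 7 link offsets (z,x) after each joint + y
    T=np.eye(3);p=np.zeros(3);out=[]
    off=np.reshape(pr,(7,3))
    for i in range(7):
        T=T@(Rz(sg[i]*q[i]) if i%2==0 else Ry(sg[i]*q[i])); p=p+T@off[i]
    return p,T
if __name__=='__main__':
    st0=np.array([[.3238,0,.9461],[-.9461,-.0001,.3238],[.0001,-1,0]])
    Rs=[st0]+[R.from_quat(d[2]).as_matrix() for d in D[1:]]
    for s in itertools.product([1,-1],repeat=3):
        sg=[-1,1,s[0],1,s[1],1,s[2]]
        # orientation consistency: Rtool = T @ C const
        C=[fk(d[0],np.zeros(21),sg)[1].T@Rm for d,Rm in zip(D,Rs)]
        m=R.from_matrix(C).mean();e=[(m.inv()*R.from_matrix(c)).magnitude() for c in C]
        print(s,np.max(e))
        if np.max(e)<.05:
            print(m.as_matrix().round(3))
            def res(v):
                return np.concatenate([fk(d[0],v,sg)[0]-d[1] for d in D]+[1e-3*v])
            o=least_squares(res,np.zeros(21));print(o.x.reshape(7,3).round(4),np.abs(o.fun[:21]).max())
            def mk(v):
                z=np.zeros((7,3));z[0,2]=v[0];z[2,2]=v[1];z[4,2]=v[2];z[6,2]=v[3];z[2,0]=v[4];z[3,0]=v[5];z[5,0]=v[6];z[4,0]=v[7];return z.ravel()
            o=least_squares(lambda v:np.concatenate([fk(d[0],mk(v),sg)[0]-d[1] for d in D]+[1e-3*v[4:]]),[.3,.4,.4,.2,0,0,0,0]);print(o.x.round(4),np.abs(o.fun[:21]).max())
E
python3 kin.py
```

```text
(1, 1, 1) 1.9541736448244704
(1, 1, -1) 2.8099997567031876
(1, -1, 1) 2.0380380337771884
(1, -1, -1) 1.9186309377363042
(-1, 1, 1) 3.1368028407368445
(-1, 1, -1) 1.2810997883093158
(-1, -1, 1) 2.371383919632928
(-1, -1, -1) 0.001673648351130688
[[-1.  0. -0.]
 [-0. -0.  1.]
 [ 0.  1.  0.]]
[[ 1.800e-03 -1.150e-02  2.562e-01]
 [-1.400e-03 -1.150e-02  2.235e-01]
 [-6.000e-04 -1.300e-02  2.235e-01]
 [-2.300e-03 -1.300e-02  2.469e-01]
 [ 4.700e-03  1.500e-03  2.469e-01]
 [ 2.500e-03  1.500e-03  1.730e-01]
 [ 1.000e-04 -1.000e-04  1.730e-01]] 4.69623778466266e-05
[ 0.1085  0.4368  0.4594  0.2335  0.0124 -0.0711 -0.0074  0.026 ] 0.04490020653906864
```

```bash
cat > sim.py <<'E'
from kin import *
import numpy as np
st0=np.array([[.3238,0,.9461],[-.9461,-.0001,.3238],[.0001,-1,0]])
sg=[-1,1,-1,1,-1,1,-1]
C=np.array([[-1,0,0],[0,0,1],[0,1,0.]])
OFF=least_squares(lambda v:np.concatenate([fk(d[0],v,sg)[0]-d[1] for d in D]+[1e-3*v]),np.zeros(21)).x
lo=np.array([-2.6,-.5,-1.47,.16,-1.27,.06,-2.6]);hi=np.array([2.6,2.12,1.34,2.42,4.41,2.06,2.6])
def FK(q): p,T=fk(q,OFF,sg);return p,T@C
def jac(q):
    p0,R0=FK(q);J=np.zeros((6,7));e=1e-5
    for i in range(7):
        d=np.array(q,float);d[i]+=e;p,Rm=FK(d)
        J[:3,i]=(p-p0)/e;J[3:,i]=R.from_matrix(Rm@R0.T).as_rotvec()/e
    return J
def track(q,waypts,step=.01,w=1.0):
    """waypts list of (pos,Rot) ; linear tracking, min-norm"""
    q=np.array(q,float)
    for P,O in waypts:
        p0,R0=FK(q);rv=(O*R.from_matrix(R0).inv()).as_rotvec()
        n=max(2,int(max(np.linalg.norm(P-p0)/step,np.linalg.norm(rv)/.04)))
        for k in range(1,n+1):
            pt=p0+(P-p0)*k/n;Rt=R.from_rotvec(rv*k/n).as_matrix()@R0
            for _ in range(2):
                p,Rm=FK(q);e=np.r_[pt-p,R.from_matrix(Rt@Rm.T).as_rotvec()]
                J=jac(q);q=q+J.T@np.linalg.solve(J@J.T+1e-6*np.eye(6),e)
    return q
if __name__=='__main__':
    np.set_printoptions(precision=3,suppress=True)
    q=D[3][0];p,Rm=FK(q);print(p,D[3][1])
    print(track(q,[(p,R.from_matrix(Rm)*R.from_euler('y',-40,degrees=True)),(p,R.from_matrix(Rm)*R.from_euler('y',-88,degrees=True))]),D[5][0])
    q=D[2][0];print(track(q,[(np.array(D[3][1]),R.from_quat(D[3][2]))]),D[3][0])
E
python3 sim.py
```

```text
[0.509 0.224 0.38 ] [0.5091, 0.2242, 0.3797]
[ 0.543  0.593 -1.617  1.317  0.608  1.802 -1.081] [0.5269, 0.4602, -1.4418, 1.319, 0.4616, 1.7357, -0.9727]
[ 0.458  0.371 -1.273  1.319  0.354  1.698 -2.442] [0.4679, 0.3808, -1.2936, 1.3185, 0.3651, 1.7007, -2.449]
```

```bash
cat > search.py <<'E'
from sim import *
from mv import boxp,VO,cur,r
np.set_printoptions(precision=3,suppress=True)
q0=np.array(r.read_state()['joint_positions']);p0,R0=FK(q0);R0=R.from_matrix(R0)
VF=VO*R.from_euler('y',180,degrees=True)
E=boxp(-.015,0,.38);L=boxp(-.015,0,.07)
mid=R.from_euler('z',30,degrees=True)
def tr(q,w):
    qs=[q]
    for a in w: qs.append(track(qs[-1],[a],step=.03))
    return qs
def margin(q): return np.min(np.minimum(q-lo,hi-q))
rng=np.random.default_rng(0);res=[]
import time;t=time.time()
while time.time()-t<150:
    n=rng.integers(1,3);w=[]
    for _ in range(n):
        P=np.array([rng.uniform(.35,.6),rng.uniform(-.1,.3),rng.uniform(.38,.5)])
        yaw=rng.uniform(-60,150)
        O=R.from_euler('z',yaw,degrees=True)*R0
        tilt=R.from_rotvec(np.r_[rng.normal(0,.25,2),0]);w.append((P,tilt*O))
    # final flipped yaw: rotate remaining via intermediate so that shortest path works
    w+= [(E,VF),(L,VF)]
    try: qs=tr(q0,w)
    except Exception: continue
    m=min(margin(q) for q in qs[1:])
    res.append((m,w,qs))
res.sort(key=lambda a:-a[0])
print(len(res))
for m,w,qs in res[:4]:
    print(m)
    for (P,O),q in zip(w,qs[1:]): print('  ',P,O.as_matrix()[:,1],(R0.inv()*O).as_rotvec(degrees=True),q)
print('direct',[ (margin(q),q) for q in tr(q0,[(E,VF),(L,VF)])])
E
python3 search.py
```

```text
207
0.07962485316183338
   [0.552 0.033 0.447] [-0.073  0.388 -0.919] [16.965 47.737 16.627] [ 0.949  0.512 -1.362  1.145  0.103  1.802 -1.343]
   [0.402 0.079 0.443] [ 0.107 -0.407 -0.907] [-19.288  33.075 -16.545] [ 1.04  -0.42  -1.2    1.54   0.041  1.707 -0.881]
   [0.51  0.224 0.38 ] [ 0.  0. -1.] [ -0.134 -92.109   0.189] [ 0.457  0.383 -1.287  1.313  0.371  1.706  0.688]
   [0.51  0.224 0.07 ] [ 0.  0. -1.] [ -0.134 -92.109   0.189] [ 0.384  0.595 -1.123  1.762  0.583  1.164  0.529]
0.02942075854738585
   [0.494 0.141 0.495] [-0.038 -0.117 -0.992] [-7.242 44.754 -1.795] [ 0.44   0.345 -1.245  1.08   0.426  2.027 -1.574]
   [0.366 0.19  0.391] [ 0.184  0.545 -0.818] [ 32.859 -22.276 -12.548] [ 0.599 -0.471 -0.487  1.963 -0.819  1.494  0.405]
   [0.51  0.224 0.38 ] [ 0.  0. -1.] [ -0.134 -92.109   0.189] [ 0.222  0.247 -0.887  1.324  0.191  1.659  0.813]
   [0.51  0.224 0.07 ] [ 0.  0. -1.] [ -0.134 -92.109   0.189] [ 0.173  0.449 -0.814  1.772  0.366  1.079  0.678]
-0.002701206342635931
   [0.543 0.203 0.482] [ 0.141 -0.355 -0.924] [-15.824  30.827 -16.542] [ 0.057  0.44  -1.14
[... 484 characters left out ...]
0.344 -1.164  1.106  0.618  2.16  -2.228]
   [0.405 0.165 0.405] [ 0.305 -0.196 -0.932] [-12.53  -23.133 -17.445] [ 0.31  -0.323 -0.811  1.702  0.092  1.483 -0.25 ]
   [0.51  0.224 0.38 ] [ 0.  0. -1.] [ -0.134 -92.109   0.189] [ 0.152  0.226 -0.79   1.327  0.161  1.653  0.834]
   [0.51  0.224 0.07 ] [ 0.  0. -1.] [ -0.134 -92.109   0.189] [ 0.112  0.424 -0.734  1.775  0.321  1.066  0.71 ]
direct [(np.float64(0.02873178615699401), array([ 0.525,  0.461, -1.441,  1.319,  0.462,  1.736, -0.98 ])), (np.float64(-0.2812456563113974), array([ 0.523,  0.715, -1.751,  1.313,  0.745,  1.882,  0.436])), (np.float64(-0.0447925129765705), array([ 0.544,  0.953, -1.515,  1.759,  0.968,  1.417,  0.297]))]
```

```bash
cat > search2.py <<'E'
from search import *
E
sed -i 's/^rng=.*/if __name__!="__main__": raise SystemExit\nrng=np.random.default_rng(0);res=[]/' search.py
sed -n '1,17p' search.py > sbase.py
cat > search2.py <<'E'
from sbase import *
res=[]
for x in(.4,.43,.46):
  for y in(.05,.12,.19):
    for z in(.4,.46):
      for tl in(15,30):
        for az in(0,30,-30):
          for yaw in(0,30,-40):
            P=np.array([x,y,z]);a=np.arctan2(y,x)+np.radians(az);ax=np.array([np.sin(a),-np.cos(a),0])  # rotates down -> forward
            O=R.from_rotvec(np.radians(tl)*ax)*R.from_euler('z',yaw,degrees=True)*R0
            w=[(P,O),(E,VF),(L,VF)]
            qs=tr(q0,w);m=min(margin(q) for q in qs[1:]);res.append((m,w,qs,(x,y,z,tl,az,yaw)))
res.sort(key=lambda a:-a[0])
for m,w,qs,k in res[:4]:
    print(m,k)
    for (P,O),q in zip(w,qs[1:]): print('  ',P,O.as_matrix()[:,1],(R0.inv()*O).as_rotvec(degrees=True),q)
E
time python3 search2.py
```

```text
real	0m3.358s
user	0m1.222s
sys	0m0.374s
```

```bash
sed -n '1,40p' sbase.py | grep -n Exit; sed -i '/SystemExit/d' sbase.py;  time python3 search2.py
```

```text
13:if __name__!="__main__": raise SystemExit
-0.5774256898754355 (0.46, 0.19, 0.46, 15, 30, 0)
   [0.46 0.19 0.46] [ 0.159  0.209 -0.965] [13.209 -0.018 -7.108] [ 1.295  0.379 -2.047  1.461  0.287  1.586 -0.855]
   [0.51  0.224 0.38 ] [ 0.  0. -1.] [ -0.134 -92.109   0.189] [ 0.529  0.678 -1.71   1.313  0.704  1.858  0.462]
   [0.51  0.224 0.07 ] [ 0.  0. -1.] [ -0.134 -92.109   0.189] [ 0.537  0.908 -1.477  1.759  0.926  1.382  0.319]
-0.5788047438111754 (0.46, 0.19, 0.46, 15, -30, 30)
   [0.46 0.19 0.46] [ 0.256 -0.031 -0.966] [ -3.471 -29.881 -14.659] [ 1.084  0.377 -2.049  1.46   0.569  1.703 -0.49 ]
   [0.51  0.224 0.38 ] [ 0.  0. -1.] [ -0.134 -92.109   0.189] [ 0.526  0.696 -1.73   1.313  0.724  1.869  0.45 ]
   [0.51  0.224 0.07 ] [ 0.  0. -1.] [ -0.134 -92.109   0.189] [ 0.54   0.929 -1.495  1.759  0.946  1.398  0.308]
-0.5896252613180535 (0.46, 0.19, 0.4, 15, 30, 0)
   [0.46 0.19 0.4 ] [ 0.159  0.209 -0.965] [13.209 -0.018 -7.108] [ 1.328  0.415 -2.06   1.599  0.313  1.475 -0.87 ]
   [0.51  0.224 0.38 ] [ 0.  0. -1.] [ -0.134 -92.109   0.189] [ 0.529  0.678 -1.71   1.313  0.705  1.858  0.462]
   [0.51  0.224 0.07 ] [ 0.  0. -1.] [ -0.134 -92.109   0.189] [ 0.537  0.909 -1.477  1.759  0.926  1.382  0.319]
-0.5915089622327747 (0.46, 0.19, 0.4, 15, -30, 30)
   [0.46 0.19 0.4 ] [ 0.256 -0.031 -0.966] [ -3.471 -29.881 -14.659] [ 1.118  0.412 -2.062  1.598  0.59   1.599 -0.534]
   [0.51  0.224 0.38 ] [ 0.  0. -1.] [ -0.134 -92.109   0.189] [ 0.527  0.695 -1.729  1.313  0.723  1.869  0.45 ]
   [0.51  0.224 0.07 ] [ 0.  0. -1.] [ -0.134 -92.109   0.189] [ 0.54   0.929 -1.494  1.759  0.945  1.398  0.309]
real	5m0.743s
user	4m50.075s
sys	0m0.243s
```

```bash
cat > fast.py <<'E'
from sim import OFF,sg,C,lo,hi
import numpy as np
from math import cos,sin
from scipy.spatial.transform import Rotation as R
OF=OFF.reshape(7,3)
def fkj(q):
    T=np.eye(3);p=np.zeros(3);ax=[];og=[]
    for i in range(7):
        a=sg[i]*q[i];c,s=cos(a),sin(a)
        k=2 if i%2==0 else 1
        ax.append(sg[i]*T[:,k]);og.append(p)
        M=np.array([[c,-s,0],[s,c,0],[0,0,1]]) if k==2 else np.array([[c,0,s],[0,1,0],[-s,0,c]])
        T=T@M;p=p+T@OF[i]
    A=np.array(ax);J=np.vstack([np.cross(A,p-np.array(og)).T,A.T])
    return p,T@C,J
def rv(M):
    v=np.array([M[2,1]-M[1,2],M[0,2]-M[2,0],M[1,0]-M[0,1]])/2; return v
def track(q,P,O,stp=.03,sr=.1):
    q=np.array(q,float);p0,R0,_=fkj(q);w=R.from_matrix(O@R0.T).as_rotvec()
    n=max(2,int(max(np.linalg.norm(P-p0)/stp,np.linalg.norm(w)/sr)));m=9
    Rs=R.from_rotvec(np.outer(np.arange(1,n+1)/n,w)).as_matrix()
    for k in range(n):
        pt=p0+(P-p0)*(k+1)/n;Rt=Rs[k]@R0
        for _ in range(2):
            p,Rm,J=fkj(q);e=np.r_[pt-p,rv(Rt@Rm.T)]
            q=q+J.T@np.linalg.solve(J@J.T+1e-6*np.eye(6),e)
        m=min(m,np.min(np.minimum(q-lo,hi-q)))
        if m<-.05: return q,m
    return q,m
E
cat > s3.py <<'E'
from fast import *
from mv import boxp,VO,r
import time
np.set_printoptions(precision=3,suppress=True)
q0=np.array(r.read_state()['joint_positions']);p0,R0,_=fkj(q0)
E=boxp(-.015,0,.38);L=boxp(-.015,0,.07)
best={}
for name,F in(('flip',(VO*R.from_euler('y',180,degrees=True)).as_matrix()),('orig',VO.as_matrix())):
    rng=np.random.default_rng(1);t=time.time();res=[];n=0
    while time.time()-t<100:
        n+=1;q=q0;m=9;w=[]
        for _ in range(rng.integers(0,4)):
            P=np.array([rng.uniform(.35,.62),rng.uniform(-.15,.3),rng.uniform(.36,.5)])
            O=R.from_rotvec(np.r_[rng.normal(0,.2,2),0]).as_matrix()@R.from_euler('z',rng.uniform(-90,120),degrees=True).as_matrix()@R0
            w.append((P,O))
        w+=[(E,F),(L,F)];qs=[]
        for a in w:
            q,mm=track(q,*a);m=min(m,mm if mm<.025 else 9);qs.append(q)
            if mm<.01: break
        else:
            g=min(np.min(np.minimum(x-lo,hi-x)) for x in qs[-2:])
            res.append((g,w,qs))
    res.sort(key=lambda a:-a[0]);print(name,n,len(res))
    for g,w,qs in res[:3]:
        print(g)
        for (P,O),q in zip(w,qs): print('  ',P,O[:,1],(R.from_matrix(R0.T@O)).as_rotvec(degrees=True).round(1),q)
E
python3 s3.py
```

```text
flip 17976 220
0.4176933333314714
   [0.369 0.227 0.447] [ 0.073 -0.263 -0.962] [-11.   46.9 -12.2] [ 0.566  0.046 -1.423  1.399  0.288  1.881 -1.778]
   [ 0.435 -0.125  0.373] [-0.098  0.159 -0.982] [ 11.6 -82.8   0. ] [ 0.434  0.027 -0.161  1.52  -0.125  1.732  1.55 ]
   [0.51  0.224 0.38 ] [ 0.  0. -1.] [ -0.1 -92.1   0.2] [-0.039  0.188 -0.544  1.338  0.097  1.642  0.878]
   [0.51  0.224 0.07 ] [ 0.  0. -1.] [ -0.1 -92.1   0.2] [-0.059  0.374 -0.521  1.784  0.212  1.04   0.788]
0.41724199190195566
   [0.469 0.271 0.434] [ 0.055 -0.025 -0.998] [ 0.9 65.1 -3.6] [ 0.327  0.276 -1.226  1.261  0.324  1.76  -2.118]
   [ 0.412 -0.015  0.414] [ 0.284  0.352 -0.892] [ 11.4 -72.1 -26.2] [ 0.322 -0.338 -0.029  1.814 -0.444  1.486  1.412]
   [0.51  0.224 0.38 ] [ 0.  0. -1.] [ -0.1 -92.1   0.2] [-0.028  0.19  -0.558  1.337  0.1    1.643  0.875]
   [0.51  0.224 0.07 ] [ 0.  0. -1.] [ -0.1 -92.1   0.2] [-0.048  0.376 -0.533  1.783  0.218  1.041  0.784]
0.414746440567457
   [0.373 0.281 0.477] [ 0.062 -0.044 -0.997] [ 1.  81.7 -4.7] [ 0.531  0.036 -1.338  1.311  0.113  1.81  -2.367]
   [ 0.489 
[... 1269 characters left out ...]
.25   0.352  1.751  0.14 ]
   [0.51  0.224 0.38 ] [ 0.  0. -1.] [-0.2 87.9 -0.1] [-0.002  0.194 -0.59   1.335  0.108  1.644 -2.271]
   [0.51  0.224 0.07 ] [ 0.  0. -1.] [-0.2 87.9 -0.1] [-0.025  0.382 -0.561  1.782  0.232  1.044 -2.367]
0.21423249383803267
   [0.373 0.281 0.477] [ 0.062 -0.044 -0.997] [ 1.  81.7 -4.7] [ 0.531  0.036 -1.338  1.311  0.113  1.81  -2.367]
   [ 0.489 -0.016  0.385] [-0.004  0.287 -0.958] [ 15.8 -72.   -7.7] [ 0.457  0.043 -0.327  1.499 -0.275  1.642  1.22 ]
   [0.51  0.224 0.38 ] [ 0.  0. -1.] [-0.2 87.9 -0.1] [ 0.045  0.202 -0.649  1.333  0.122  1.646 -2.281]
   [0.51  0.224 0.07 ] [ 0.  0. -1.] [-0.2 87.9 -0.1] [ 0.017  0.393 -0.614  1.78   0.257  1.05  -2.386]
```

```bash
cat > s4.py <<'E'
from fast import *
from mv import boxp,VO,r
np.set_printoptions(precision=3,suppress=True)
q0=np.array(r.read_state()['joint_positions']);p0,R0,_=fkj(q0)
E=boxp(-.015,0,.38);L=boxp(-.015,0,.07);F=(VO*R.from_euler('y',180,degrees=True)).as_matrix()
Y=lambda a:R0@R.from_euler('y',a,degrees=True).as_matrix()
for w in ([(p0+[-.04,.05,.04],Y(65)),(np.array([.42,-.02,.41]),Y(-72))],[(p0+[0,0,.04],Y(65)),(np.array([.42,-.02,.41]),Y(-72))],[(p0+[0,0,.04],Y(65)),(np.array([.42,-.02,.41]),Y(-30)),(np.array([.42,-.02,.41]),Y(-72))],[(p0+[-.04,.0,.03],Y(75)),(np.array([.42,-.1,.4]),Y(-72))]):
    q=q0;print('--')
    for a in w+[(E,F),(L,F)]:
        q,m=track(q,*a);print(round(m,3),q, R0.T@(a[0]-p0))
E
python3 s4.py
```

```text
--
0.049 [ 0.332  0.305 -1.217  1.265  0.29   1.756 -2.109] [-0.048 -0.04   0.043]
-0.061 [ 0.988  0.144 -1.531  1.423  0.143  1.709 -0.883] [-0.049 -0.031 -0.253]
-0.064 [ 0.947  0.181 -1.534  1.417  0.18   1.712 -0.821] [ 0.    -0.     0.003]
-0.074 [ 0.93   0.211 -1.544  1.453  0.21   1.678 -0.75 ] [0.    0.31  0.002]
--
0.052 [ 0.396  0.34  -1.196  1.231  0.32   1.768 -2.01 ] [ 0.   -0.04  0.  ]
-0.09 [ 1.022  0.227 -1.56   1.406  0.227  1.726 -0.758] [-0.049 -0.031 -0.253]
-0.095 [ 0.985  0.256 -1.565  1.402  0.257  1.73  -0.694] [ 0.    -0.     0.003]
-0.107 [ 0.97   0.284 -1.577  1.441  0.284  1.694 -0.627] [0.    0.31  0.002]
--
0.052 [ 0.396  0.34  -1.196  1.231  0.32   1.768 -2.01 ] [ 0.   -0.04  0.  ]
-0.093 [ 1.283  0.044 -1.563  1.447  0.041  1.693 -0.639] [-0.049 -0.031 -0.253]
0.096 [ 1.046 -0.186 -0.916  1.563 -0.152  1.691  1.215] [-0.049 -0.031 -0.253]
0.194 [ 0.439  0.365 -1.249  1.314  0.349  1.699  0.704] [ 0.    -0.     0.003]
0.221 [ 0.366  0.577 -1.094  1.763  0.559  1.153  0.545] [0.    0.31  0.002]
--
0.045 [ 0.506  0.225 -1.227  1.345  0.212  1.713 -2.153] [-0.039 -0.03  -0.006]
0.135 [ 1.02  -0.13  -0.776  1.568 -0.095  1.666  1.334] [-0.036 -0.021 -0.332]
0.305 [ 0.395  0.329 -1.162  1.316  0.303  1.685  0.736] [ 0.    -0.     0.003]
0.309 [ 0.324  0.54  -1.028  1.765  0.509  1.131  0.579] [0.    0.31  0.002]
```

```bash
cat > s5.py <<'E'
from fast import *
from mv import boxp,VO,r
np.set_printoptions(precision=4,suppress=True)
q0=np.array(r.read_state()['joint_positions']);p0,R0,_=fkj(q0)
E=boxp(-.015,0,.38);L=boxp(-.015,0,.07);F=(VO*R.from_euler('y',180,degrees=True)).as_matrix()
W=[(np.array([.469,.271,.434]),R0@R.from_rotvec([.9,65.1,-3.6],degrees=True).as_matrix()),(np.array([.412,-.015,.414]),R0@R.from_rotvec([11.4,-72.1,-26.2],degrees=True).as_matrix()),(E,F),(L,F)]
q=q0;p,O=p0,R0
for a in W:
    n,m=track(q,*a);print(round(m,3),n,'d',O.T@(a[0]-p),R.from_matrix(O.T@a[1]).as_rotvec(degrees=True));q=n;p,O=a
E
python3 s5.py
```

```text
0.046 [ 0.3276  0.2752 -1.2269  1.2608  0.3234  1.7595 -2.118 ] d [-0.0477 -0.0541  0.0426] [ 0.9 65.1 -3.6]
0.088 [ 0.3204 -0.339  -0.0276  1.8154 -0.4432  1.4858  1.4123] d [ 0.2593  0.024  -0.1328] [  30.1047 -134.8298  -15.015 ]
0.191 [-0.0293  0.1896 -0.5562  1.337   0.0999  1.6427  0.8756] d [0.2172 0.1425 0.0253] [ 10.2785 -18.2735  24.9581]
0.48 [-0.0496  0.3759 -0.5317  1.7835  0.2174  1.0406  0.7843] d [0.   0.31 0.  ] [0. 0. 0.]
```

Request:
arm_command(deltas=[-0.007, -0.008, 0.006, 0.1, 9.3, -0.5, -0.014, -0.016, 0.012, 0.3, 18.6, -1, -0.02, -0.023, 0.018, 0.4, 28, -1.5, -0.027, -0.031, 0.024, 0.5, 37.2, -2, -0.034, -0.039, 0.03, 0.6, 46.5, -2.5, -0.041, -0.046, 0.037, 0.8, 56, -3, -0.048, -0.054, 0.043, 0.9, 65, -3.6])

```text
time: 11.8
ee_pos: [0.4684, 0.2717, 0.4342]
eef_rot: [-0.558, 0.407, -0.449, 0.567]
ft_force: [0.1, 0.2, -1.8]
width: 0.0295
```

```bash
cat > s6.py <<'E'
from fast import *
from mv import boxp,VO,r
np.set_printoptions(precision=4,suppress=True)
st=r.read_state();q0=np.array(st['joint_positions']);p0,R0,_=fkj(q0);print(st['time'],q0,st['width'],p0,st['ee_pos'])
E=boxp(-.015,0,.38);L=boxp(-.015,0,.07);F=(VO*R.from_euler('y',180,degrees=True)).as_matrix()
D=R0@R.from_rotvec([30.1,-134.8,-15],degrees=True).as_matrix()
W=[(np.array([.412,-.015,.414]),D),(E,F),(L,F)]
q=q0;p,O=p0,R0
for a in W:
    n,m=track(q,*a);print(round(m,3),n,'d',O.T@(a[0]-p),R.from_matrix(O.T@a[1]).as_rotvec(degrees=True));q=n;p,O=a
E
python3 s6.py
```

```text
11.8 [ 0.3238  0.2738 -1.2236  1.2602  0.3222  1.7599 -2.1219] 0.02953864113608143 [0.4684 0.2718 0.4344] [0.4684 0.2717 0.4342]
0.088 [ 0.3147 -0.3406 -0.0239  1.8165 -0.4411  1.4838  1.407 ] d [ 0.2606  0.0245 -0.1317] [  30.1 -134.8  -15. ]
0.189 [-0.0336  0.1889 -0.5508  1.3372  0.0987  1.6425  0.8764] d [0.2172 0.1423 0.0263] [ 10.3307 -18.4737  24.9438]
0.481 [-0.0535  0.375  -0.5269  1.7838  0.2152  1.0402  0.786 ] d [0.   0.31 0.  ] [0. 0. 0.]
```

Request:
arm_command(deltas=[0.019, 0.002, -0.009, 2.15, -9.6, -1.1, 0.037, 0.0035, -0.019, 4.3, -19.2, -2.1, 0.056, 0.005, -0.028, 6.4, -28.9, -3.2, 0.074, 0.007, -0.038, 8.6, -38.5, -4.3, 0.093, 0.009, -0.047, 10.7, -48.1, -5.35, 0.112, 0.0105, -0.056, 12.9, -57.8, -6.4, 0.13, 0.012, -0.066, 15, -67.4, -7.5, 0.149, 0.014, -0.075, 17.2, -77, -8.6])

```text
time: 12.8
ee_pos: [0.4371, 0.1072, 0.4224]
eef_rot: [-0.658, -0.126, -0.105, 0.735]
ft_force: [0.5, -0.9, -1.8]
width: 0.03
```

```bash
sed -e 's/^D=.*/D=R.from_quat([-.558,.407,-.449,.567]).as_matrix()@R.from_rotvec([30.1,-134.8,-15],degrees=True).as_matrix()/' s6.py > s7.py; python3 s7.py
```

```text
12.8 [ 0.5499 -0.3964 -0.5919  1.7445 -0.3198  1.397  -0.0086] 0.030007103676103902 [0.4366 0.1069 0.4219] [0.4371 0.1072 0.4224]
0.087 [ 0.3265 -0.3393 -0.0327  1.8154 -0.444   1.4857  1.4105] d [-0.0273 -0.0139 -0.1208] [ 13.3028 -59.552   -6.6126]
0.19 [-0.0243  0.1904 -0.5624  1.3367  0.1013  1.6429  0.8746] d [0.2173 0.1422 0.026 ] [ 10.2902 -18.4389  24.9103]
0.48 [-0.045   0.377  -0.5373  1.7833  0.2201  1.0412  0.7824] d [0.   0.31 0.  ] [0. 0. 0.]
```

Request:
arm_command(deltas=[-0.004, -0.002, -0.017, 1.9, -8.5, -0.9, -0.008, -0.004, -0.035, 3.8, -17, -1.9, -0.012, -0.006, -0.052, 5.7, -25.5, -2.8, -0.016, -0.008, -0.069, 7.6, -34, -3.8, -0.0195, -0.01, -0.086, 9.5, -42.5, -4.7, -0.023, -0.012, -0.104, 11.4, -51, -5.7, -0.027, -0.014, -0.121, 13.3, -59.5, -6.6])

```text
time: 13.68
ee_pos: [0.4123, -0.0151, 0.4142]
eef_rot: [-0.53, -0.519, 0.209, 0.637]
ft_force: [1.0, -0.4, -1.9]
width: 0.0295
```

```bash
python3 s7.py
```

```text
13.675 [ 0.3236 -0.3359 -0.0288  1.8115 -0.4425  1.4873  1.4082] 0.029525514606416694 [ 0.4128 -0.0163  0.4147] [ 0.4123 -0.0151  0.4142]
0.161 [ 0.3228 -0.3395 -0.03    1.8155 -0.443   1.4853  1.4094] d [0.0004 0.0008 0.0014] [-0.0413 -0.1609 -0.0229]
0.19 [-0.0273  0.1899 -0.5587  1.3369  0.1005  1.6428  0.8752] d [0.2173 0.1422 0.026 ] [ 10.2902 -18.4389  24.9103]
0.48 [-0.0477  0.3763 -0.534   1.7834  0.2185  1.0409  0.7836] d [0.   0.31 0.  ] [0. 0. 0.]
```

Now to above the box (d ≈ 0.217, 0.142, 0.027; 10.2, −18.6, 24.9).

Request:
arm_command(deltas=[0.027, 0.018, 0.0035, 1.3, -2.3, 3.1, 0.054, 0.036, 0.007, 2.6, -4.6, 6.2, 0.082, 0.053, 0.01, 3.8, -7, 9.3, 0.109, 0.071, 0.013, 5.1, -9.3, 12.4, 0.136, 0.089, 0.017, 6.4, -11.6, 15.6, 0.163, 0.107, 0.02, 7.7, -14, 18.7, 0.19, 0.125, 0.024, 9, -16.3, 21.8, 0.217, 0.142, 0.027, 10.2, -18.6, 24.9])

```text
time: 14.68
ee_pos: [0.5117, 0.2253, 0.3803]
eef_rot: [-0.531, -0.466, 0.467, 0.531]
ft_force: [0.3, -0.6, -2.2]
width: 0.0296
```

```bash
python3 - <<'E'
from mv import *
p,q=cur();st=r.read_state();print(st['time'],p,st['ft_force'],st['width'],np.array(st['joint_positions']))
VF=VO*R.from_euler('y',180,degrees=True)
for z in(.38,.13,.062):rows(rel((p,q),(boxp(-.015,0,z),VF)))
t=r.camera('top');s=r.camera('scene')
c=np.hstack([cv2.resize(s['image'][80:260,180:360],(400,400)),cv2.resize(t['image'][140:280,140:280],(400,400))]);cv2.imwrite('pics/p9.png',c[:,:,::-1])
E
```

```text
14.675 [0.5117 0.2253 0.3803] [ 0.3223 -0.5943 -2.1701] 0.029620428591082194 [-0.0291  0.1967 -0.5596  1.3286  0.1042  1.6466  0.8693]
d [-0.001   0.0003  0.0014] [-0.1 -0.2 -0. ] rows>=0.0
d [-0.0008  0.2503  0.0012] [-0.1 -0.2 -0. ] rows>=4.0
d [-0.0008  0.3183  0.0011] [-0.1 -0.2 -0. ] rows>=5.1
```

View pics/p9.png

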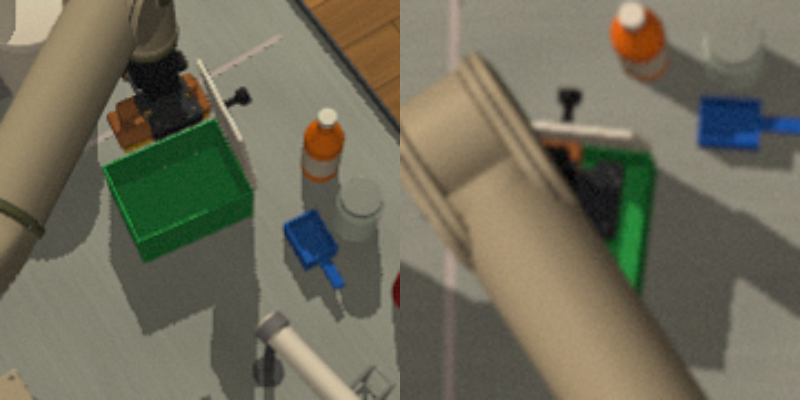

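```bash
cat > ovb.py <<'E'
from ov import *
from mv import cur
p,q=cur();m=q.as_matrix()
T=np.eye(4);T[:3,:3]=np.stack([-m[:,2],m[:,0],-m[:,1]],1)  # z up = -tool y
T[:3,0]=np.cross(T[:3,1],T[:3,2])
T[:3,3]=p-q.as_matrix()[:,1]*.019 - T[:3,2]*.032
s=r.camera('scene')
B=Tz(.525,.2226,-.125)
crop(s,(80,200,190,310),5,[(T,BRL,(255,0,255)),(B,BL,(255,255,0))],'s10')
E
python3 ovb.py
```

```text
(no output)
```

View pics/s10.png

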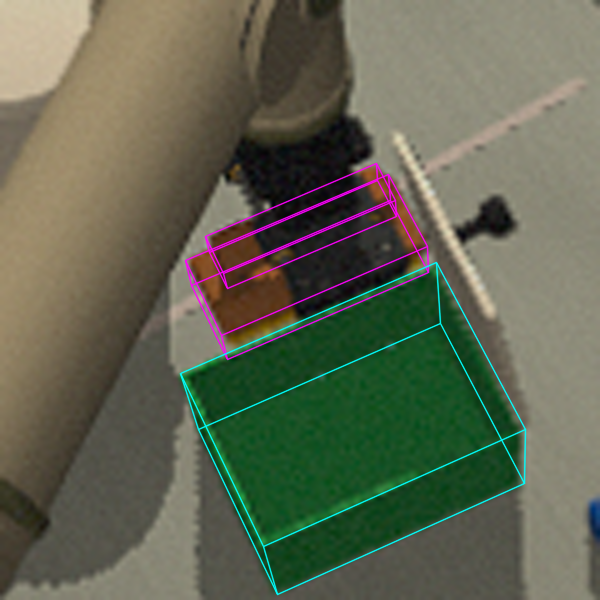

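Request:
arm_command(deltas=[-0.001, 0.04, 0.001, 0, 0, 0, -0.001, 0.085, 0.001, 0, 0, 0, -0.001, 0.13, 0.001, 0, 0, 0, -0.001, 0.175, 0.001, 0, 0, 0, -0.001, 0.215, 0.001, 0, 0, 0, -0.001, 0.25, 0.001, 0, 0, 0, -0.001, 0.275, 0.001, 0, 0, 0, -0.001, 0.295, 0.001, 0, 0, 0])

```text
time: 15.82
ee_pos: [0.5101, 0.2223, 0.0848]
eef_rot: [-0.532, -0.466, 0.466, 0.532]
ft_force: [-0.3, -0.4, -2.6]
width: 0.0296
```

Request:
arm_command(deltas=[0, 0.005, 0, 0, 0, 0, 0, 0.01, 0, 0, 0, 0, 0, 0.014, 0, 0, 0, 0, 0, 0.014, 0, 0, 0, 0])

```text
time: 16.32
ee_pos: [0.5102, 0.2236, 0.0716]
eef_rot: [-0.531, -0.467, 0.466, 0.532]
ft_force: [0.5, -0.0, -1.8]
width: 0.0295
```

Request:
arm_command(deltas=[0, 0.003, 0, 0, 0, 0, 0, 0.005, 0, 0, 0, 0, 0, 0.006, 0, 0, 0, 0])

```text
time: 16.7
ee_pos: [0.51, 0.2236, 0.0653]
eef_rot: [-0.531, -0.467, 0.467, 0.532]
ft_force: [0.0, -0.3, -1.6]
width: 0.0295
```

Request:
arm_command(deltas=[0, 0.002, 0, 0, 0, 0, 0, 0.004, 0, 0, 0, 0])

```text
time: 16.95
ee_pos: [0.5101, 0.2236, 0.0613]
eef_rot: [-0.531, -0.467, 0.467, 0.532]
ft_force: [0.1, -0.2, -2.8]
width: 0.0293
```

Request:
arm_command(deltas=[0, 0.002, 0, 0, 0, 0, 0, 0.004, 0, 0, 0, 0])

```text
time: 17.2
ee_pos: [0.51, 0.2236, 0.0573]
eef_rot: [-0.531, -0.467, 0.467, 0.532]
ft_force: [-0.1, 0.4, -0.9]
width: 0.0294
```

Request:
arm_command(deltas=[0, 0.002, 0, 0, 0, 0, 0, 0.002, 0, 0, 0, 0])

```text
time: 17.45
ee_pos: [0.51, 0.2235, 0.0552]
eef_rot: [-0.531, -0.467, 0.467, 0.532]
ft_force: [0.7, -0.5, -2.5]
width: 0.0297
```

Request:
arm_command(deltas=[0, 0.002, 0, 0, 0, 0, 0, 0.004, 0, 0, 0, 0])

```text
time: 17.7
ee_pos: [0.5104, 0.2243, 0.0535]
eef_rot: [-0.531, -0.467, 0.466, 0.531]
ft_force: [-13.0, -5.6, 34.5]
width: 0.0295
```

Request:
arm_command(deltas=[0, -0.003, 0, 0, 0, 0, 0, -0.003, 0, 0, 0, 0])

```text
time: 17.95
ee_pos: [0.5102, 0.2237, 0.0545]
eef_rot: [-0.531, -0.467, 0.466, 0.532]
ft_force: [0.1, -0.3, -1.9]
width: 0.0292
```

Request:
arm_command(deltas=[0, 0, 0, 0, 0, 0, 0, 0, 0, 0, 0, 0, 0, 0, 0, 0, 0, 0, 0, 0, 0, 0, 0, 0], hand=0.7)

```text
time: 18.45
ee_pos: [0.5101, 0.2236, 0.0544]
eef_rot: [-0.531, -0.467, 0.467, 0.532]
ft_force: [-0.4, -0.4, -0.4]
width: 0.0582
```

Request:
arm_command(deltas=[0, -0.03, 0, 0, 0, 0, 0, -0.075, 0, 0, 0, 0, 0, -0.125, 0, 0, 0, 0, 0, -0.175, 0, 0, 0, 0, 0, -0.225, 0, 0, 0, 0, 0, -0.275, 0, 0, 0, 0, 0, -0.325, 0, 0, 0, 0, 0, -0.365, 0, 0, 0, 0])

```text
time: 19.45
ee_pos: [0.5102, 0.2234, 0.4217]
eef_rot: [-0.531, -0.467, 0.466, 0.531]
ft_force: [1.0, 0.3, -0.2]
width: 0.0609
```

```bash
python3 - <<'E'
from mv import *
st=r.read_state();print(st['time'],st['ee_pos'],st['width'],np.array(st['joint_positions']))
t=r.camera('top');s=r.camera('scene')
c=np.hstack([cv2.resize(s['image'][80:260,180:360],(400,400)),cv2.resize(t['image'][140:280,140:280],(400,400))]);cv2.imwrite('pics/p11.png',c[:,:,::-1])
E
```

```text
19.45 [0.5102 0.2234 0.4217] 0.06093666888687024 [-0.035   0.1994 -0.5619  1.2403  0.1065  1.7294  0.8704]
```

View pics/p11.png

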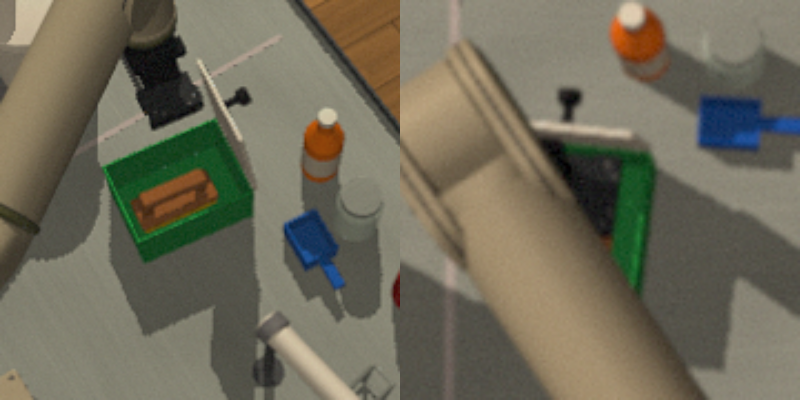

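```bash
cat > lidp.py <<'E'
from fast import *
from mv import boxp,VO,r
np.set_printoptions(precision=4,suppress=True)
VF=(VO*R.from_euler('y',180,degrees=True))
yo=.045
def lp(th,rho=.187,ex=0.):
    c=.010*np.sin(max(th,0))+.008+ex
    x=.11-rho*np.cos(th)+c*np.sin(th); z=.1105+rho*np.sin(th)+c*np.cos(th)
    return boxp(x,yo,z)
if __name__=='__main__':
    st=r.read_state();q=np.array(st['joint_positions']);p0=np.array(st['ee_pos']);Rc=R.from_quat(st['eef_rot'])
    W=[boxp(.05,.02,.43),boxp(.17,yo,.42),boxp(.17,yo,.29)]+[lp(t) for t in(1.5,1.3,1.1,.9,.7,.5,.3,.1,0)]
    for P in W:
        q,m=track(q,P,VF.as_matrix());print(P,'d',Rc.inv().apply(P-p0),round(m,2),q)
E
python3 lidp.py
```

```text
[0.5771 0.2362 0.43  ] d [ 0.0206 -0.0057 -0.0641] 0.27 [-0.1009  0.3666 -0.55    1.0276  0.1933  1.7936  0.8683]
[0.6993 0.2461 0.42  ] d [ 0.046   0.005  -0.1839] 0.13 [-0.2315  0.6885 -0.4861  0.565   0.3227  1.9298  0.9438]
[0.6993 0.2461 0.29  ] d [ 0.0455  0.135  -0.1833] 0.22 [-0.1334  0.637  -0.5142  0.9361  0.2974  1.6305  0.9044]
[0.6444 0.2529 0.2983] d [ 0.0453  0.1264 -0.1281] 0.45 [-0.1057  0.5173 -0.5443  1.1015  0.259   1.5866  0.8599]
[0.607  0.2577 0.2954] d [ 0.0451  0.1291 -0.0903] 0.49 [-0.0884  0.4414 -0.5642  1.2145  0.2305  1.5479  0.8323]
[0.5705 0.2622 0.2848] d [ 0.0449  0.1395 -0.0535] 0.54 [-0.0736  0.3722 -0.583   1.3276  0.2021  1.5003  0.8069]
[0.5367 0.2665 0.2668] d [ 0.0447  0.1573 -0.0194] 0.59 [-0.0631  0.3133 -0.5999  1.4378  0.1763  1.4445  0.7834]
[0.5071 0.2702 0.242 ] d [0.0444 0.182  0.0106] 0.65 [-0.058   0.2688 -0.6143  1.5417  0.1565  1.3808  0.7608]
[0.483  0.2732 0.2114] d [0.0442 0.2125 0.035 ] 0.71 [-0.0587  0.2429 -0.6256  1.6356  0.1463  1.3105  0.7376]
[0.4657 0.2754 0.1762] d [0.044  0.2476 0.0527] 0.7 [-0.0648  0.2393 -0.6326  1.7158  0.149   1.235   0.7126]
[0.456  0.2766 0.1381] d [0.0438 0.2856 0.0626] 0.64 [-0.0754  0.2596 -0.6333  1.7785  0.1666  1.1574  0.6858]
[0.4542 0.2768 0.1185] d [0.0437 0.3053 0.0645] 0.62 [-0.082   0.2783 -0.6305  1.8022  0.181   1.119   0.6722]
```

Request:
arm_command(deltas=[0.008, -0.004, -0.025, 0, 0, 0, 0.018, -0.005, -0.06, 0, 0, 0, 0.028, -0.004, -0.1, 0, 0, 0, 0.038, -0.002, -0.14, 0, 0, 0, 0.044, 0.001, -0.17, 0, 0, 0, 0.046, 0.005, -0.184, 0, 0, 0, 0.046, 0.005, -0.184, 0, 0, 0], hand=0)

```text
time: 20.42
ee_pos: [0.6992, 0.2455, 0.4118]
eef_rot: [-0.531, -0.466, 0.468, 0.532]
ft_force: [-1.0, 0.2, -0.8]
width: 0.0026
```

```bash
cat > l2.py <<'E'
from lidp import *
from h import *
st=r.read_state();p0=np.array(st['ee_pos']);Rc=R.from_quat(st['eef_rot']);print(st['time'],p0,st['width'],np.array(st['joint_positions']))
for P in [boxp(.17,yo,.29),boxp(.16,yo,.29)]: print(Rc.inv().apply(P-p0))
t=r.camera('top');s=r.camera('scene')
c=np.hstack([cv2.resize(s['image'][60:240,190:370],(400,400)),cv2.resize(t['image'][120:260,140:280],(400,400))]);cv2.imwrite('pics/p12.png',c[:,:,::-1])
E
python3 l2.py
```

```text
20.425 [0.6992 0.2455 0.4118] 0.0025869945431030985 [-0.226   0.6897 -0.4874  0.5773  0.3208  1.9203  0.9396]
[ 0.0007  0.1218 -0.0004]
[0.0006 0.1218 0.0096]
```

View pics/p12.png

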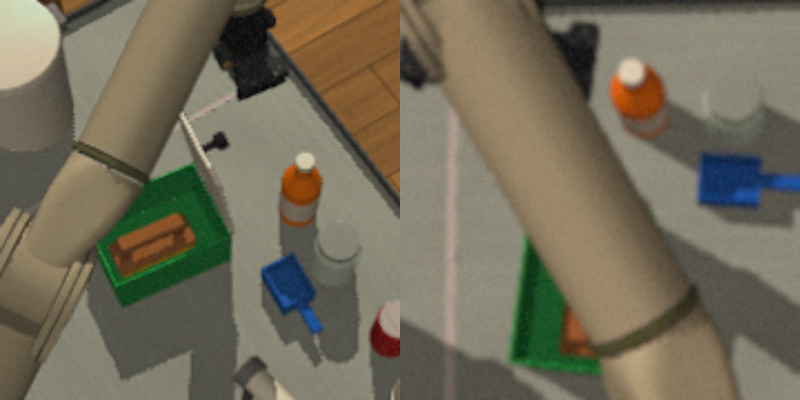

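Request:
arm_command(deltas=[0, 0.03, 0, 0, 0, 0, 0, 0.065, 0, 0, 0, 0, 0, 0.1, 0, 0, 0, 0, 0, 0.122, 0, 0, 0, 0, 0, 0.122, 0, 0, 0, 0])

```text
time: 21.15
ee_pos: [0.6975, 0.2447, 0.2916]
eef_rot: [-0.531, -0.466, 0.467, 0.532]
ft_force: [-0.0, -0.5, 0.4]
width: 0.0007
```

```bash
cat > l3.py <<'E'
from lidp import *
st=r.read_state();p0=np.array(st['ee_pos']);Rc=R.from_quat(st['eef_rot']);print(st['time'],p0,st['ft_force'])
for t in(1.6,1.5,1.4,1.3,1.2,1.1,1,.9,.8,.7,.6,.5,.4,.3,.2,.1,.05,0,-.02): print(t,Rc.inv().apply(lp(t)-p0))
E
python3 l3.py
```

```text
21.15 [0.6975 0.2447 0.2916] [-0.0354 -0.5267  0.39  ]
1.6 [ 0.0015 -0.0052  0.035 ]
1.5 [ 0.0014 -0.0066  0.0537]
1.4 [ 0.0013 -0.0061  0.0726]
1.3 [ 0.0012 -0.0036  0.0914]
1.2 [0.0011 0.0008 0.11  ]
1.1 [0.001  0.007  0.1281]
1 [0.001  0.0152 0.1456]
0.9 [0.0009 0.0251 0.1622]
0.8 [0.0009 0.0368 0.1777]
0.7 [0.0008 0.05   0.192 ]
0.6 [0.0008 0.0647 0.2049]
0.5 [0.0007 0.0807 0.2162]
0.4 [0.0007 0.0978 0.2258]
0.3 [0.0007 0.1159 0.2335]
0.2 [0.0007 0.1347 0.2394]
0.1 [0.0007 0.154  0.2432]
0.05 [0.0007 0.1638 0.2444]
0 [0.0007 0.1736 0.245 ]
-0.02 [0.0007 0.1774 0.2451]
```

Push in 0.1 rad steps, first to 0.9.

Request:
arm_command(deltas=[0.001, -0.004, 0.035, 0, 0, 0, 0.001, -0.005, 0.054, 0, 0, 0, 0.001, -0.005, 0.073, 0, 0, 0, 0.001, -0.003, 0.091, 0, 0, 0, 0.001, 0.001, 0.11, 0, 0, 0, 0.001, 0.007, 0.128, 0, 0, 0, 0.001, 0.015, 0.146, 0, 0, 0, 0.001, 0.025, 0.162, 0, 0, 0])

```text
time: 22.15
ee_pos: [0.5378, 0.2676, 0.2697]
eef_rot: [0.532, 0.468, -0.465, -0.531]
ft_force: [0.2, -0.3, -0.1]
width: 0.0005
```

```bash
python3 l3.py; python3 - <<'E'
import sys;sys.path.insert(0,'.')
from h import *
t=r.camera('top');s=r.camera('scene')
c=np.hstack([cv2.resize(s['image'][60:240,190:370],(400,400)),cv2.resize(t['image'][120:260,140:280],(400,400))]);cv2.imwrite('pics/p13.png',c[:,:,::-1])
E
```

```text
22.15 [0.5378 0.2676 0.2697] [ 0.2343 -0.293  -0.083 ]
1.6 [-0.0006 -0.0268 -0.1264]
1.5 [-0.0007 -0.0283 -0.1077]
1.4 [-0.0008 -0.0279 -0.0888]
1.3 [-0.0009 -0.0255 -0.0699]
1.2 [-0.001  -0.0212 -0.0513]
1.1 [-0.0011 -0.0151 -0.0332]
1 [-0.0012 -0.007  -0.0157]
0.9 [-0.0013  0.0029  0.001 ]
0.8 [-0.0014  0.0144  0.0166]
0.7 [-0.0014  0.0276  0.0309]
0.6 [-0.0015  0.0422  0.0439]
0.5 [-0.0016  0.0581  0.0553]
0.4 [-0.0017  0.0752  0.0649]
0.3 [-0.0018  0.0932  0.0728]
0.2 [-0.0018  0.112   0.0787]
0.1 [-0.0019  0.1313  0.0827]
0.05 [-0.0019  0.1411  0.0839]
0 [-0.0019  0.1509  0.0846]
-0.02 [-0.0019  0.1547  0.0847]
```

View pics/p13.png

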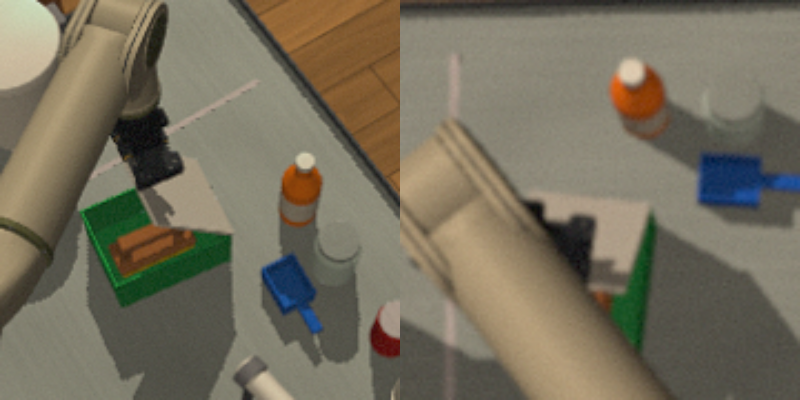

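Request:
arm_command(deltas=[0, 0.014, 0.017, 0, 0, 0, 0, 0.028, 0.031, 0, 0, 0, 0, 0.042, 0.044, 0, 0, 0, 0, 0.058, 0.055, 0, 0, 0, 0, 0.075, 0.065, 0, 0, 0, 0, 0.093, 0.073, 0, 0, 0, 0, 0.112, 0.079, 0, 0, 0, 0, 0.128, 0.082, 0, 0, 0])

```text
time: 23.25
ee_pos: [0.4574, 0.2783, 0.1401]
eef_rot: [-0.531, -0.467, 0.466, 0.531]
ft_force: [0.2, 0.2, 1.1]
width: 0.0005
```

```bash
python3 l3.py|tail -5; python3 - <<'E'
import sys;sys.path.insert(0,'.')
from h import *
t=r.camera('top');s=r.camera('scene')
c=np.hstack([cv2.resize(s['image'][60:240,190:370],(400,400)),cv2.resize(t['image'][120:260,140:280],(400,400))]);cv2.imwrite('pics/p14.png',c[:,:,::-1])
E
```

```text
0.2 [-0.0018 -0.0173 -0.0028]
0.1 [-0.0019  0.002   0.0011]
0.05 [-0.0019  0.0118  0.0023]
0 [-0.0019  0.0216  0.003 ]
-0.02 [-0.0019  0.0254  0.0031]
```

View pics/p14.png

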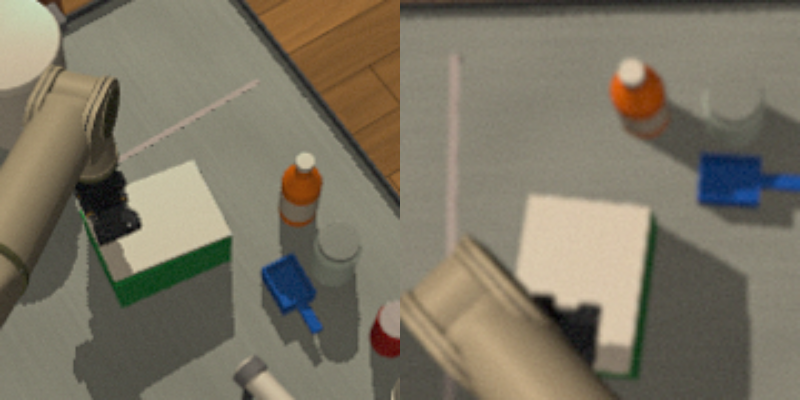

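Nearly shut. Lower the rest of the way in small steps.

Request:
arm_command(deltas=[0, 0.006, 0.001, 0, 0, 0, 0, 0.012, 0.002, 0, 0, 0, 0, 0.017, 0.003, 0, 0, 0, 0, 0.02, 0.003, 0, 0, 0])

```text
time: 23.85
ee_pos: [0.4536, 0.2783, 0.1192]
eef_rot: [-0.531, -0.467, 0.467, 0.532]
ft_force: [-0.1, 0.4, 0.3]
width: 0.0006
```

Request:
arm_command(deltas=[0, 0.001, 0, 0, 0, 0, 0, 0.002, 0, 0, 0, 0])

```text
time: 24.1
ee_pos: [0.4537, 0.2784, 0.1187]
eef_rot: [-0.531, -0.467, 0.467, 0.531]
ft_force: [-6.9, -3.9, 19.3]
width: 0.0006
```

Request:
arm_command(deltas=[0, -0.01, 0, 0, 0, 0, 0, -0.04, 0, 0, 0, 0, 0, -0.08, 0, 0, 0, 0, 0, -0.13, 0, 0, 0, 0, 0.01, -0.17, 0.02, 0, 0, 0, 0.05, -0.19, 0.04, 0, 0, 0, 0.1, -0.2, 0.05, 0, 0, 0, 0.15, -0.2, 0.06, 0, 0, 0])

```text
time: 25.1
ee_pos: [0.414, 0.4362, 0.3192]
eef_rot: [-0.531, -0.467, 0.465, 0.532]
ft_force: [0.0, -0.1, 0.3]
width: 0.0004
```

```bash
python3 - <<'E'
from ov import *
st=r.read_state();print(st['time'],st['ee_pos'],st['ft_force'],np.array(st['joint_positions']))
t=r.camera('top');s=r.camera('scene');save(s,'s15');save(t,'t15')
B=Tz(.525,.2226,-.125);L=lidT(B,0)
G=[(B,BL,(255,255,0)),(L,LL,(255,0,255)),(L,KL,(0,0,255))]
crop(s,(95,205,215,345),6,G,'s15a');crop(t,(140,260,165,265),5,G,'t15a')
for n in ['scoop','jar','detergent','tin','bowl']:
  for nm,c in(('s',s),('t',t)):
    d=r.boxes_of(c,n); print(n,nm,[(np.round(x['centre']).tolist(),round(x['conf'],2)) for x in d[:2]])
E
```

```text
25.1 [0.41399124 0.43615255 0.31923392] [ 0.00980398 -0.11382555  0.30754886] [-0.32365225  0.32876246 -0.7379466   1.3372744   0.21916482  1.55470849
  0.40261533]
scoop s [([190.0, 320.0], 0.65)]
scoop t [([180.0, 260.0], 0.8), ([216.0, 203.0], 0.68)]
jar s [([173.0, 344.0], 0.63), ([265.0, 335.0], 0.2)]
jar t [([159.0, 256.0], 0.64), ([218.0, 205.0], 0.42)]
detergent s [([149.0, 323.0], 0.68)]
detergent t [([154.0, 223.0], 0.61)]
tin s [([207.0, 369.0], 0.83)]
tin t [([219.0, 199.0], 0.74), ([156.0, 301.0], 0.69)]
bowl s [([239.0, 381.0], 0.7)]
bowl t [([165.0, 335.0], 0.58)]
```

View pics/s15.png

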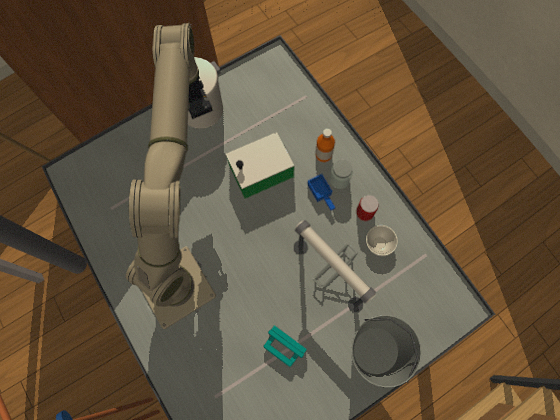

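View pics/s15a.png

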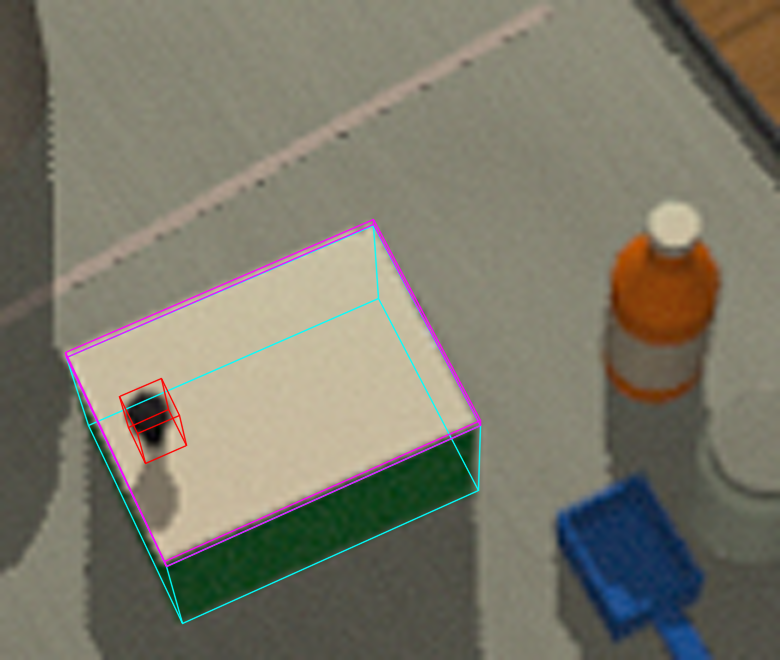

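View pics/t15a.png

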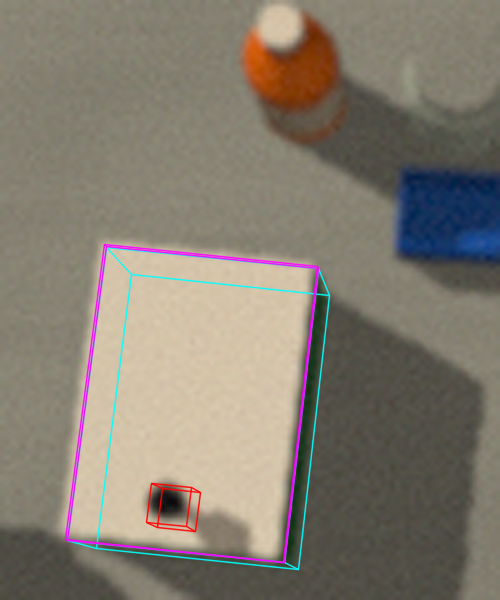

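```bash
python3 -c "
from bench import r
print(r.read_state()['ft_force']);print(r.close_job())"
```

```text
[ 0.37122162  0.50183863 -0.10826965]
the job is handed in; nothing more can be done
None
```

I took the brush from its rest, with the hand tilted in from the robot's side, and laid it bristles down in the green box. I then swung the white lid shut with closed fingers and handed the job in at about 25 s.

**Lid and box:** The last pictures show the lid lined up with the shut position in both views. Pressing it met firm resistance (19 N) at the rim height. Before the lid closed, the picture showed the brush upright inside the box.

**Other loose things:** Scoop, jar, detergent, tin and bowl show within about 3 pixels of where they started. The turquoise look-alike stands in its place by eye. The networks also gave some false hits on the shut lid in the top view ("scoop", "jar", "tin"), which I set aside after looking at the picture.

**Robot:** It stands clear with essentially no force on the tool.

- **Forces:** The highest wrist force I read was about 37 N, when the brush touched the box floor about 8 mm lower than I had expected.
- **Joint limit:** On the way over, joint 3 came within 0.03 rad of its limit, so I made a detour that turned the brush half round before lowering it.

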